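Switch off the lamp and take the bayonet cap off its leaning housing

ROBOT

A 6-joint arm with a two-finger parallel gripper is mounted at the origin on the work surface. World frame = base frame: x ahead of the robot, y to its left, z up, the work surface at z = 0. Lengths are in mm, angles in rad, forces in N, time in s.
With the tool pointing down it reaches from about 350 to 875 mm from the base axis. Payload 15.5 kg.
Tool frame: the origin (TCP) lies on the centre line of the jaws, within the pads' length; the fingertips stand 8 mm ahead of it and the grasp point (between the pads) lies 11 mm behind it; y points along the fingers, x is the direction in which the jaws open and shut, and the axes are right-handed (so a half turn about y gives the same grasp; the last joint's range is limited). The gripper opens to 85 mm and grips with 20 to 120 N. Pads are 22 mm wide; open, the fingers measure 114 mm over their backs; the gripper's body (76 mm by 85 mm) begins 54 mm behind the grasp point. The pads swing forward as they close: fully open they stand 13 mm farther back than shut.
Start: joints at [-1.327, 0.494, 1.345, -0, 1.302, -0.096], TCP at [208.313, -589.264, 239.277] pointing down, gripper open.
Joint ranges: [-2.91, 2.91], [-0.82, 2.16], [0.22, 2.67], [-1.22, 4.37], [0.12, 2.79], [-3.08, 3.08]. Speed limits (rad/s): [1.89, 1.89, 2.57, 3.01, 3.01, 3.01].

INTERFACE

Orientations are given as a unit quaternion [x, y, z, w].
In Python, from bench import get_state, snapshot, job_done, recognise, silhouettes, pinpoint gives the robot as it stands.
- The arm moves only by the shell command python3 -m inch 'ROWS' [OPENING] [FORCE]. ROWS is JSON, a list of rows, each an object of numbers: "dx", "dy", "dz": the shift along the world's x, y, z in cm; "wx", "wy", "wz": the turn, a rotation vector about the world's x, y, z in degrees. A call has 1 to 12 rows; each row is the pose to reach, as a shift and turn from the pose commanded when the call began; what a row does not reach only later rows make up. A row lasts 1/10 s, in which the tool goes at most 50 mm and 8.59 degrees, less where a joint would pass 70% of its speed; a pose out of reach is approached as far as the arm can. A call with a gripper value outside its range is refused whole. OPENING is the opening, from 0 (shut) to 1 (fully open), set as the call begins (- or left out, the last holds). The fingers move at their own pace and stop on an object; FORCE is the grip in N (left out, the last holds). Time passes only in rows, so rows that repeat a pose let the fingers close. It gives the time, the measured TCP pose, the force and the opening at its end, in the units of the state.
- get_state(): the state, without advancing time (a new reading comes with each control period).
- snapshot(name): name is "scene" or "side" or "wrist"; returns a dict with "color" (420x560x3 uint8, blue, green, red), "K" (3x3 intrinsics, pixels), "dist_coeffs" ([k1, k2, p1, p2, k3] as OpenCV has them; the pictures are not rectified), "extrinsics" (4x4, takes a point from world to camera coordinates). Camera axes: x right, y up, looking along -z (the intrinsics and any distortion apply to the point x, -y, -z); pixel columns grow to the right and rows downward; lengths in mm; the calibration is good to about 2 mm. A picture is of the moment at which its call begins. There is no depth.
- job_done(): hands the job in, once; it reports no verdict.
Trained networks look in a picture, given as the dict that the camera call returned (one of the last four; its "shot" number tells which), for a name from the list of things; names that differ only in an ending like _2 or _b are one class to them, and where a whole thing is asked for, a point or a joint stands for the part that bears it (a point fixed in the world has none). Each returns a list of dicts, best first, with "conf" (0 to 1); they miss things now and then, are a little off and sometimes report something else, mostly with a low value. They report only what shows in the picture. A call takes as long as a camera call. They do not tell look-alikes from the thing itself.
- recognise(label, picture): "bbox" ([centre column, centre row, width, height] in pixels, round what is visible of it).
- silhouettes(label, picture): "mask" (420x560 bool, what is visible of it) and "bbox" ([centre column, centre row, width, height] in pixels, round what is visible of it).
- pinpoint(label, picture): "at" ([column, row] in pixels: a listed point, or the origin of a listed thing).
The state is a dict: "clock": time; "qpos": joint angles; "joint_vel": joint speeds; "joint_efforts": joint torques, N m; "tool_pos": TCP position; "tcp_rot": TCP orientation; "contact_force": force on the tool from outside, world axes, zero at the start; "moment": the same for the moment, N m; "opening": finger opening in mm.
Only numpy, scipy, OpenCV 4.12 (cv2) and the standard library are available. Lean on these libraries where they do the work, as an engineer would, in place of code of your own. Each camera call takes 0.05 s, during which the arm holds its last target.

TASK

The lamp is to be changed: first flip the red paddle switch on the lamp supply over to its other side, away from the robot, to switch the lamp off. Then press the housing's bayonet cap down along the leaning housing against its spring, twist it a quarter turn anticlockwise (seen from outside, looking at the cap) until its slots are clear of the lugs, draw it straight off, and set it down (do not drop it) flat in the parts tray with its orange grip bar up. Let go of it and do not disturb the mirror mount, the goggles or the box of wipes.

Things in the scene. Friction and masses are not known exactly. Their poses are not given: they have to be found in the camera images.
- cap_grip (a point): Point on the bayonet cap's axis, inside its orange grip bar (76 mm long, 18 wide, 34 high, flat sides, standing on the cap's flat round face): 14 mm below the bar's top, 20 mm above the face. z axis: the cap's axis, pointing outward (up once it lies in the tray); x: along the bar, to the end with a white dot; y: across the bar. Locked at the start, so z leans 35 degrees from vertical, roughly to the robot.
- cap: The same cap at its foot (same axes): dark, round, 94 mm in diameter, about 400 g; origin on its axis at the skirt's bottom edge, 62 mm below cap_grip. The skirt, 36 mm deep inside, 84 mm inner diameter, goes over the tube; its three J-shaped slots hold the tube's lugs. Its face is 42 mm above this origin.
- mouth (a point): Centre of the lamp tube's upper rim, under the cap at the start. z: the tube's axis, outward to the cap, 35 degrees off vertical; x: where the bar (cap's +x) must point for the cap to come free. Locked, cap_grip is 35 mm outward of here and the bar is 86 degrees clockwise of free (seen from outside). Turn it anticlockwise: free after 78 to 94 degrees, then a hard stop.
- lamp: The fixed lamp: finned aluminium tube 200 mm long, 80 mm in diameter at the rim, with three brass lugs 9 mm thick that sit in the cap's slots; leaning 35 degrees towards -x of this frame, on a steel pillar at its +y side, 94 mm from the tube's axis, that ends 20 mm above the tube's middle, lower than the cap. Origin on the bench, 170 mm under the tube's middle; z up.
- ejector (a joint): Sprung ring in the tube's mouth that pushes the cap outward, in m: 0 locked; negative as the cap is pressed in. Push 9 N at 0, 13 N at -0.009. Pressing in 6 mm lets the cap turn, 9 mm is a hard stop; keep it pressed while turning. Once free it lifts the cap up to +0.008, where the cap stays loosely on the tube; the skirt clears the rim 27 mm outward of locked.
- switch (a joint): The red paddle switch on the supply, in radians: 0 = on, leaning 0.5 rad to the supply's front (towards the robot); 1.0 = off, leaning 0.5 rad to its back. It stays where it is left (stiff: about 2 N at its tip). It begins near 0.
- switch_tip (a point): Centre of the top end of the red paddle (28 mm wide, 12 thick, 66 long from its pivot). The pivot is 102 mm above the bench, on a grey supply box 190 x 140 mm, 86 mm high, with a display on its front; the switch frame rises to 109 mm. y: the pivot's axis. At joint value 0, x is level and points from the supply's front to its back, the way to push; it turns with the paddle.
- tray_floor (a point): Centre of the floor (blue liner, 7 mm above the bench) of a fixed open aluminium parts tray, 200 mm along its x axis by 170 mm along its y axis, walls 4 mm thick, 24 mm high above the bench.
- tray: The same tray as tray_floor; origin on the bench under its centre.
- mirror: Bystander: mirror mount on a round post and base, 60 mm wide, 132 mm high; origin under its base.
- goggles: Bystander: green laser goggles standing on their lower edge with folded black arms, 150 mm long, 45 mm high; origin under their middle.
- wipes: Bystander: pale blue box of lens wipes, 100 x 90 x 55 mm, with a wipe showing on top; origin under its middle.
Things that resemble listed ones, but are neither listed nor needed, are in the scene too. What is shaped like the cap but brown is not meant.

How it is judged:
By the outcome, as a careful person would: the job done as asked, in the order asked, and still so for the second after the job is handed in, with the robot touching nothing.
It also fails if it takes over 61 s, if anything falls off the work surface, if the arm or the gripper's body presses on something with over 40 N, if the wrist force passes 120 N, or if a joint passes its speed limit or range.

## Working session

There is one attempt and no reset: what is moved stays moved. The work goes in short steps, Python scripts to look and compute and a shell command to move; the robot and the scene stay as the last step left them, time stands still between calls to the robot, and variables do not carry over. Pictures are saved under pics/ and viewed, and the job is handed in when it is done.

```bash
ls -la; mkdir -p pics
cat > h.py <<'E'
import numpy as np, cv2
from bench import *
def P(s,w):
    w=np.atleast_2d(np.asarray(w,float)); T=np.array(s["extrinsics"])
    c=w@T[:3,:3].T+T[:3,3]; c=c*[1,-1,-1]
    p,_=cv2.projectPoints(c,np.zeros(3),np.zeros(3),np.array(s["K"],float),np.array(s["dist_coeffs"],float)); return p.reshape(-1,2)
def ray(s,px):
    T=np.array(s["extrinsics"]); u=cv2.undistortPoints(np.array([[px]],float),np.array(s["K"],float),np.array(s["dist_coeffs"],float)).reshape(2)
    d=np.array([u[0],-u[1],-1.]); R=T[:3,:3]; d=R.T@d; return -R.T@T[:3,3], d/np.linalg.norm(d)
def onz(s,px,z):
    o,d=ray(s,px); return o+d*(z-o[2])/d[2]
def tri(obs):
    A=np.zeros((3,3));b=np.zeros(3)
    for s,px in obs:
        o,d=ray(s,px);M=np.eye(3)-np.outer(d,d);A+=M;b+=M@o
    x=np.linalg.solve(A,b)
    return x,[float(np.linalg.norm(P(s,x)[0]-px)) for s,px in obs]
E
python3 - <<'E'
from h import *
print(get_state())
for n in ["scene","side","wrist"]:
    s=snapshot(n); cv2.imwrite(f"pics/{n}0.png",s["color"])
    print(n,ray(s,[280,210]))
    for l in ["cap_grip","cap","mouth","lamp","switch_tip","tray_floor","mirror","goggles","wipes"]:
        print(l,[(round(float(r["conf"]),2),np.round(r["at"],1).tolist()) for r in pinpoint(l,s)])
E
```

```text
total 12
drwxr-xr-x  3 agent agent 4096 Dec  6 19:30 .
drwxr-xr-x 23 root  root  4096 Dec  6 19:30 ..
drwxr-xr-x  2 agent agent 4096 Dec  6 19:30 pics
{'clock': 0.0, 'qpos': array([-1.32649925e+00,  4.94186184e-01,  1.34609296e+00, -1.31936603e-05,
        1.30251390e+00, -9.55282032e-02]), 'joint_vel': array([-0.00054144,  0.00032521,  0.00052543,  0.00059887, -0.00130528,
        0.00127684]), 'joint_efforts': array([ 1.77813912e-03, -8.82152081e+01, -3.83863807e+01,  2.90376875e-05,
        1.00070948e-02,  1.37076586e-05]), 'tool_pos': array([ 208.22766021, -588.93823646,  238.71131762]), 'tcp_rot': array([-0.57707495,  0.40857507, -0.40792606,  0.57762207]), 'contact_force': array([-0.81465292,  0.38527444, -0.21173861]), 'moment': array([-0.04467006,  0.00739039, -0.02719078]), 'opening': 85.89555315103092}
scene (array([ 965.41093981, -706.97794746,  851.16879604]), array([-0.39466878,  0.66195487, -0.63722233]))
cap_grip [(0.89, [275.3, 178.3]), (0.57, [190.2, 262.9]), (0.55, [234.2, 192.7])]
cap [(0.96, [194.9, 282.3]), (0.94, [290.1, 205.1]), (0.62, [233.7, 210.7]), (0.57, 
[... 294 characters left out ...]
]
side (array([  3.14539814, 707.29568943, 876.42169539]), array([ 0.45802631, -0.63318175, -0.6239333 ]))
cap_grip [(0.81, [304.5, 211.6]), (0.78, [345.1, 226.2]), (0.63, [314.7, 299.7]), (0.6, [276.2, 184.8])]
cap [(0.98, [310.9, 314.0]), (0.69, [264.1, 195.8]), (0.68, [304.0, 225.8]), (0.66, [346.4, 237.9])]
mouth []
lamp [(0.81, [256.3, 248.0])]
switch_tip [(0.53, [359.8, 167.1])]
tray_floor [(0.82, [207.3, 331.1])]
mirror [(0.57, [194.5, 260.0])]
goggles [(0.91, [300.5, 265.1])]
wipes []
wrist (array([ 283.23120943, -563.99814283,  373.51532838]), array([-0.28229388, -0.11164385, -0.95280943]))
cap_grip []
cap []
mouth []
lamp []
switch_tip []
tray_floor []
mirror []
goggles []
wipes []
```

View pics/scene0.png

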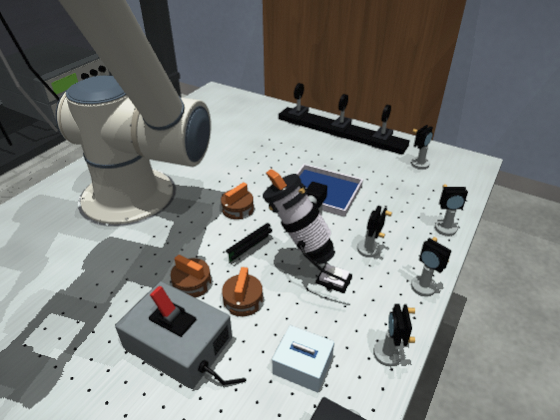

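View pics/side0.png

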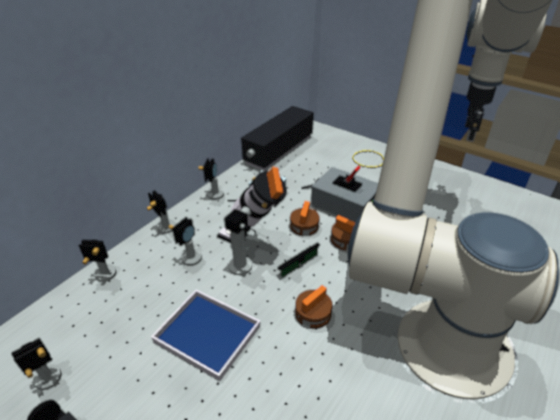

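Run:
```python
import cv2
a=cv2.imread("pics/scene0.png")[120:350,130:410];cv2.imwrite("pics/sceneC.png",cv2.resize(a,(780,640))[:600])
a=cv2.imread("pics/side0.png")[130:360,160:400];cv2.imwrite("pics/sideC.png",cv2.resize(a,(626,600),interpolation=2))
```

```text
(no output)
```

View pics/sceneC.png

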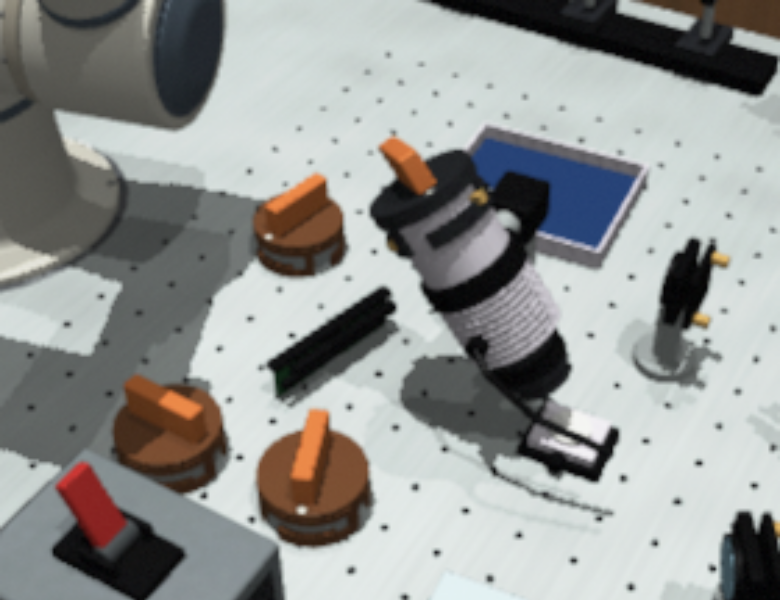

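View pics/sideC.png

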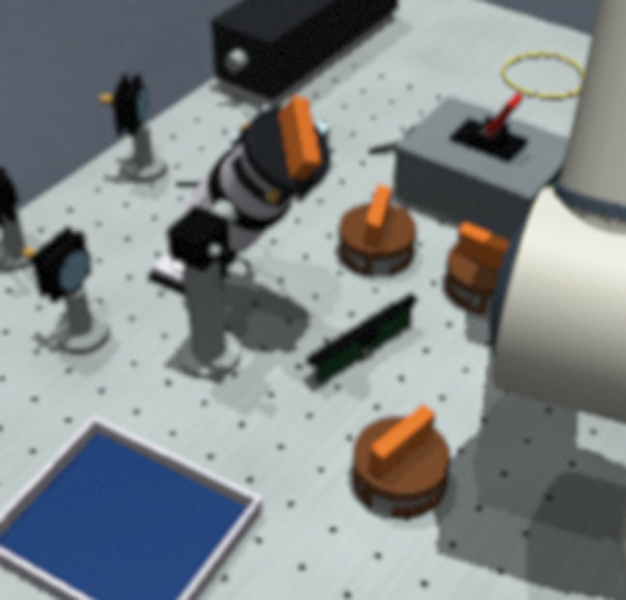

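The cap meant is the dark one on the leaning lamp, at scene (275,178) and side (276,185). The three brown caps on the bench, at scene (238,200), (190,270) and (242,290), are decoys. The switch tip is at scene (160,290) and side (358,168). The tray is at side (207,331).

Run:
```python
from h import *
a=snapshot("scene");b=snapshot("side")
for n,p,q in [("grip",(275.3,178.3),(276.2,184.8)),("cap",(290.1,205.1),(264.1,195.8)),("tip",(157.1,289.4),(359.8,167.1)),("lamp",(294.7,267.5),(256.3,248)),("goggles",(249,247.9),(300.5,265.1)),("mirror",(367.3,248.1),(194.5,260))]:
    x,e=tri([(a,p),(b,q)]); print(n,x.round(1),np.round(e,1))
print("tray",onz(b,(207.3,331.1),7), "corners",[onz(b,c,24).round(0).tolist() for c in [(197,293),(260,324),(217,375),(153,337)]])
print("wipes",onz(a,(301.9,363),0))
print("supply top corners",[onz(a,c,86).round(0).tolist() for c in [(152,284),(231,323),(119,325),(193,366)]])
for n,s in(("scene",a),("side",b)):
    for m in silhouettes("cap_grip",s)+silhouettes("switch_tip",s)+silhouettes("cap",s): print(n,round(m["conf"],2),np.round(m["bbox"]))
```

```text
grip [528.6   0.7 255.8] [1.  0.9]
cap [571.6  -4.  199.5] [0.6 0.5]
tip [ 452.2 -327.5  163.7] [2.9 1.8]
lamp [ 5.927e+02  3.600e+00 -5.000e-01] [2.5 2.1]
goggles [449.9  -6.    4.6] [0.6 0.5]
mirror [717.1 153.7   1.6] [1.8 1.7]
tray [509.66432348 313.37404212   7.        ] corners [[603.0, 250.0, 24.0], [410.0, 231.0, 24.0], [403.0, 393.0, 24.0], [593.0, 409.0, 24.0]]
wipes [ 733.60071067 -229.31356439    0.        ]
supply top corners [[380.0, -276.0, 86.0], [590.0, -272.0, 86.0], [399.0, -392.0, 86.0], [586.0, -387.0, 86.0]]
scene 0.82 [238. 201.  37.  32.]
scene 0.78 [282. 190.  48.  44.]
scene 0.7 [243. 293.  38.  45.]
scene 0.69 [330. 192.  62.  53.]
scene 0.64 [167. 301.  26.  34.]
scene 0.56 [192. 277.  43.  46.]
scene 0.69 [167. 302.  28.  38.]
scene 0.94 [191. 278.  41.  44.]
scene 0.82 [283. 192.  39.  42.]
scene 0.64 [237. 203.  29.  35.]
scene 0.62 [240. 292.  38.  46.]
side 0.96 [302. 219.  30.  35.]
side 0.74 [314. 308.  40.  41.]
side 0.62 [342. 233.  26.  32.]
side 0.61 [267. 189.  41.  39.]
side 0.62 [352. 173.  16.  21.]
side 0.95 [343. 234.  23.  34.]
side 0.94 [269. 190.  35.  45.]
side 0.83 [314. 309.  43.  48.]
side 0.62 [304. 219.  30.  38.]
```

Run:
```python
from h import *
from scipy.spatial.transform import Rotation as R
s=get_state(); M=R.from_quat(s["tcp_rot"]).as_matrix(); print(M.round(3))
w=snapshot("wrist"); T=np.array(w["extrinsics"]); C=-T[:3,:3].T@T[:3,3]
print("cam in tool",(M.T@(C-s["tool_pos"])).round(1),"cam axes in tool\n",(T[:3,:3]@M).round(3)); print(w["K"],w["dist_coeffs"])
for n,(r0,c0,r1,c1,f) in {"scene":(265,100,395,260,4.5),"side":(130,290,220,400,6)}.items():
    a=snapshot(n)["color"][r0:r1,c0:c1];cv2.imwrite(f"pics/{n}sw.png",cv2.resize(a,None,fx=f,fy=f,interpolation=2))
```

```text
[[ 0.333 -0.     0.943]
 [-0.943  0.     0.333]
 [-0.    -1.     0.   ]]
cam in tool [   1.2 -134.2   79.1] cam axes in tool
 [[ 1.     0.001 -0.001]
 [ 0.001  0.305  0.952]
 [ 0.001 -0.952  0.305]]
[[342.27330039   0.         275.76951274]
 [  0.         342.27330039 210.75991416]
 [  0.           0.           1.        ]] [-0.05933756  0.          0.          0.          0.        ]
```

View pics/scenesw.png

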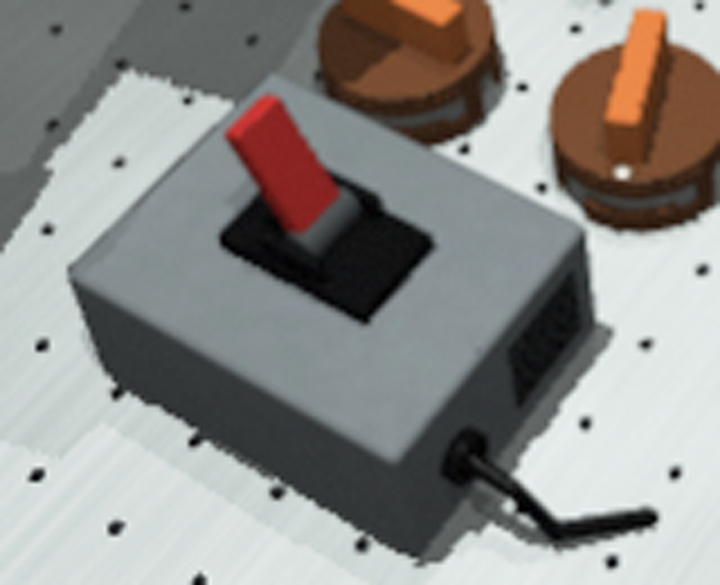

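View pics/sidesw.png

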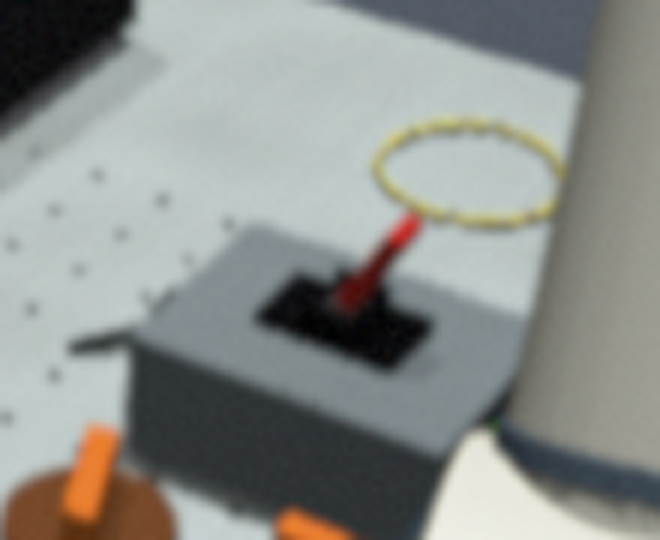

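Run:
```python
from h import *
a=snapshot("scene");b=snapshot("side")
c=np.array([onz(a,p,86) for p in [(161.1,281.7),(229.6,316.8),(188.4,367.7),(116,325)]]);print(c.round(0))
for i in range(4): d=c[(i+1)%4]-c[i];print(np.linalg.norm(d).round(0),np.degrees(np.arctan2(d[1],d[0])).round(1))
print(c.mean(0))
print(tri([(a,(155.5,291)),(b,(358.3,168))]),tri([(a,(155.5,291)),(b,(359.5,166))]))
f=[(219,240),(368,323),(435,243)]
print([onz(a,(100+u/4.5,265+v/4.5),88).round(0) for u,v in f])
print("paddle foot",onz(a,(100+315/4.5,265+225/4.5),112))
```

```text
[[ 393. -261.   86.]
 [ 579. -261.   86.]
 [ 581. -394.   86.]
 [ 393. -395.   86.]]
186.0 0.1
133.0 -89.2
187.0 -179.7
134.0 90.3
[ 486.3602223  -327.62640271   86.        ]
(array([ 453.53643626, -328.788334  ,  160.24533655]), [0.9324178847963442, 0.5811301487281044]) (array([ 454.42303129, -332.21057773,  164.80011737]), [2.233623769595925, 1.3848574577399586])
[array([ 440., -350.,   88.]), array([ 527., -349.,   88.]), array([ 525., -301.,   88.])]
paddle foot [ 487.32901291 -333.08544132  112.        ]
```

```bash
python3 -m inch '[{"dx":3,"dy":4,"wz":-4},{"dx":6,"dy":8,"wz":-8},{"dx":9,"dy":12,"wz":-12},{"dx":12,"dy":16,"wz":-16},{"dx":15,"dy":20,"wz":-19.4},{"dx":18,"dy":23,"wz":-19.4},{"dx":20.5,"dy":26.1,"wz":-19.4},{"dx":20.5,"dy":26.1,"wz":-19.4},{"dx":20.5,"dy":26.1,"wz":-19.4}]' 0 40
python3 - <<'E'
from h import *
s=get_state();print(s["qpos"].round(3),s["tool_pos"])
w=snapshot("wrist");cv2.imwrite("pics/w1.png",w["color"])
for l in["switch_tip","cap_grip","cap"]: print(l,[(round(float(r["conf"]),2),np.round(r["at"],1).tolist()) for r in pinpoint(l,w)])
print(P(w,[453.5,-328.5,160]))
E
```

```text
[-1.326  0.494  1.346 -0.     1.302 -0.096] [ 208.3240842  -589.26704337  239.28634845]
switch_tip []
cap_grip []
cap []
[[  12.86508314 -254.61739542]]invalid input
```

View pics/w1.png

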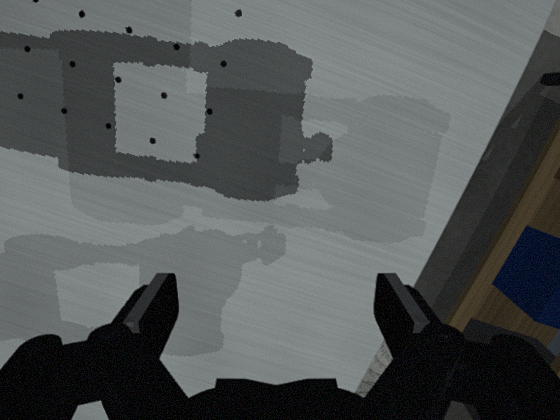

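The wrist view shows only the open fingers and the bare bench. The command was refused, so I'll try again with all six keys in every row.

```bash
python3 -m inch '[{"dx":3,"dy":4,"dz":0,"wx":0,"wy":0,"wz":-4},{"dx":6,"dy":8,"dz":0,"wx":0,"wy":0,"wz":-8},{"dx":9,"dy":12,"dz":0,"wx":0,"wy":0,"wz":-12},{"dx":12,"dy":16,"dz":0,"wx":0,"wy":0,"wz":-16},{"dx":15,"dy":20,"dz":0,"wx":0,"wy":0,"wz":-19.4},{"dx":18,"dy":23,"dz":0,"wx":0,"wy":0,"wz":-19.4},{"dx":20.5,"dy":26.1,"dz":0,"wx":0,"wy":0,"wz":-19.4},{"dx":20.5,"dy":26.1,"dz":0,"wx":0,"wy":0,"wz":-19.4}]' 0 40
python3 - <<'E'
from h import *
s=get_state();print(s["qpos"].round(3),s["tool_pos"])
w=snapshot("wrist");cv2.imwrite("pics/w2.png",w["color"])
for l in["switch_tip","cap_grip","cap"]: print(l,[(round(float(r["conf"]),2),np.round(r["at"],1).tolist()) for r in pinpoint(l,w)])
print(P(w,[453.5,-328.5,160]))
E
```

```text
clock: 3.15
tool_pos: [415.6, -324.9, 239.4]
tcp_rot: [-0.501, 0.499, -0.499, 0.502]
contact_force: [-0.6, 0.2, -0.3]
opening: -0.3
[-7.770e-01  3.570e-01  1.584e+00  1.000e-03  1.200e+00  7.880e-01] [ 415.60579584 -324.91893081  239.41645555]
switch_tip [(0.72, [280.7, 166.3])]
cap_grip [(0.92, [121.4, 206.2]), (0.86, [80.8, 52.7])]
cap [(0.88, [150.7, 190.1]), (0.6, [116.3, 60.7])]
[[280.96717392 169.96747809]]
```

View pics/w2.png

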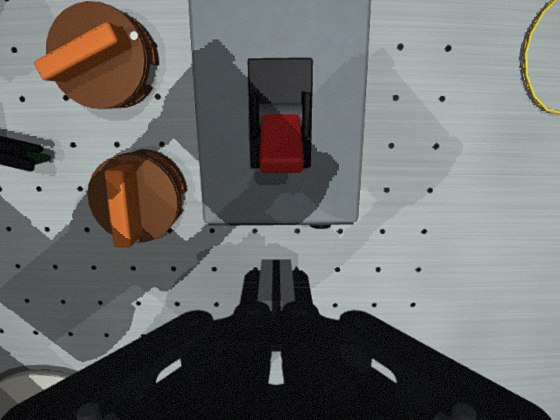

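The paddle top is at (281,166), matching its predicted position of (281,170), and the closed fingers are lined up with it. I'll lower and push along +x.

```bash
python3 -m inch '[{"dx":0,"dy":-0.3,"dz":-4,"wx":0,"wy":0,"wz":0},{"dx":0,"dy":-0.3,"dz":-7,"wx":0,"wy":0,"wz":0},{"dx":0,"dy":-0.3,"dz":-9.2,"wx":0,"wy":0,"wz":0},{"dx":1.5,"dy":-0.3,"dz":-9.2,"wx":0,"wy":0,"wz":0},{"dx":2.5,"dy":-0.3,"dz":-9.2,"wx":0,"wy":0,"wz":0},{"dx":3.5,"dy":-0.3,"dz":-9.2,"wx":0,"wy":0,"wz":0},{"dx":4.5,"dy":-0.3,"dz":-9.2,"wx":0,"wy":0,"wz":0},{"dx":5.5,"dy":-0.3,"dz":-9.2,"wx":0,"wy":0,"wz":0},{"dx":6.3,"dy":-0.3,"dz":-9.2,"wx":0,"wy":0,"wz":0},{"dx":6.9,"dy":-0.3,"dz":-9.2,"wx":0,"wy":0,"wz":0},{"dx":7.3,"dy":-0.3,"dz":-9.2,"wx":0,"wy":0,"wz":0}]'
python3 - <<'E'
from h import *
w=snapshot("wrist");cv2.imwrite("pics/w3.png",w["color"])
E
```

```text
clock: 4.45
tool_pos: [486.7, -331.1, 147.1]
tcp_rot: [0.5, -0.5, 0.499, -0.5]
contact_force: [-4.1, -0.3, -0.3]
opening: 0.4
```

View pics/w3.png

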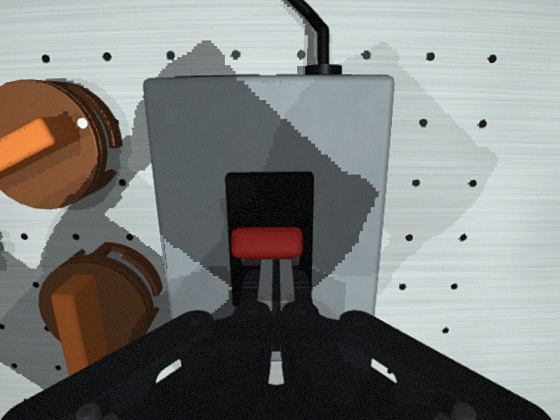

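The paddle has moved most of the way over, with its top at (267,243). I'll push further in small steps and watch the force.

```bash
python3 -m inch '[{"dx":0.3,"dy":0,"dz":0,"wx":0,"wy":0,"wz":0},{"dx":0.6,"dy":0,"dz":0,"wx":0,"wy":0,"wz":0},{"dx":0.9,"dy":0,"dz":0,"wx":0,"wy":0,"wz":0},{"dx":0.9,"dy":0,"dz":0,"wx":0,"wy":0,"wz":0}]'
python3 - <<'E'
from h import *
w=snapshot("wrist");a=snapshot("scene");x=lambda p,h:onz(w,p,h).round(1)
cv2.imwrite("pics/w4.png",w["color"]);cv2.imwrite("pics/s4.png",cv2.resize(a["color"][265:395,100:260],None,fx=4.5,fy=4.5))
for t in(0.8,.9,1.0): print(t,P(w,[486+66*np.sin(t-.5),-328.5,102+66*np.cos(t-.5)]),P(a,[486+66*np.sin(t-.5),-328.5,102+66*np.cos(t-.5)]))
E
```

```text
clock: 4.9
tool_pos: [489.5, -330.8, 146.7]
tcp_rot: [-0.503, 0.503, -0.496, 0.498]
contact_force: [-44.2, -6.4, 19.8]
opening: 0.5
0.8 [[268.19390121 277.16269693]] [[174.62865312 299.92256185]]
0.9 [[268.21703636 259.76136333]] [[177.293945   302.00566996]]
1.0 [[268.28422479 242.33988821]] [[179.90616863 304.24277183]]
```

View pics/w4.png

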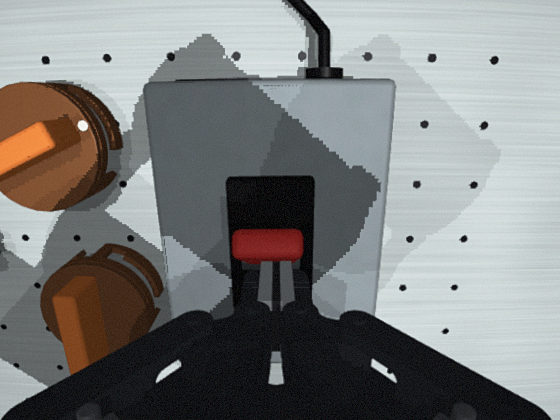

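View pics/s4.png

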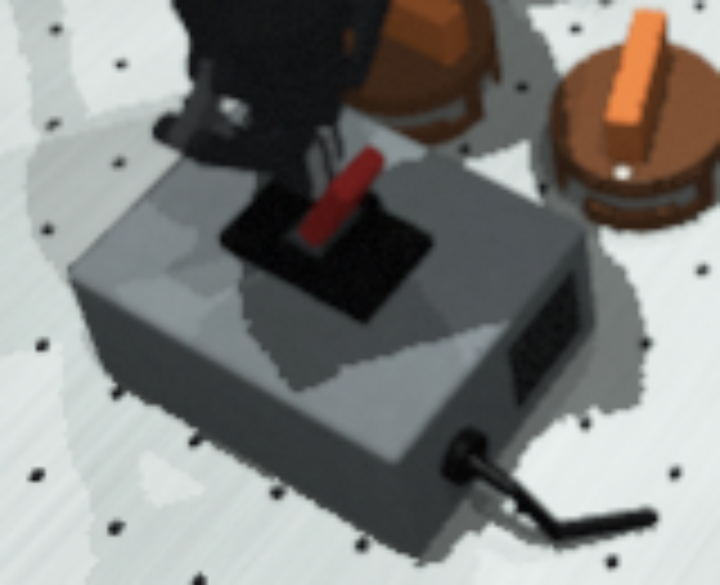

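The paddle is now over to the back (wrist (267,243), scene crop (375,160)). That matches joint value 1.0, and the force shows it is at the hard stop. I'll back off and measure the bar direction.

```bash
python3 -m inch '[{"dx":-0.5,"dy":0,"dz":0,"wx":0,"wy":0,"wz":0},{"dx":-3,"dy":0,"dz":1,"wx":0,"wy":0,"wz":0},{"dx":-5.5,"dy":1,"dz":5,"wx":0,"wy":0,"wz":0},{"dx":-7,"dy":5,"dz":9,"wx":0,"wy":0,"wz":0},{"dx":-8,"dy":10,"dz":13,"wx":0,"wy":-3,"wz":0},{"dx":-9,"dy":15,"dz":16,"wx":0,"wy":-8,"wz":0},{"dx":-9,"dy":19,"dz":18,"wx":0,"wy":-14,"wz":0},{"dx":-9,"dy":23,"dz":20,"wx":0,"wy":-20,"wz":0},{"dx":-9,"dy":27,"dz":22,"wx":0,"wy":-26,"wz":0},{"dx":-9,"dy":30,"dz":23,"wx":0,"wy":-31,"wz":0},{"dx":-9,"dy":32.5,"dz":23.5,"wx":0,"wy":-35,"wz":0},{"dx":-9,"dy":32.5,"dz":23.5,"wx":0,"wy":-35,"wz":0}]' 1
python3 - <<'E'
from h import *
s=get_state();print(s["qpos"].round(3))
w=snapshot("wrist");a=snapshot("scene");b=snapshot("side")
for n,i in(("w",w),("a",a),("b",b)): cv2.imwrite(f"pics/{n}5.png",i["color"])
for n,i in(("w",w),("a",a),("b",b)):
  for l in["cap_grip","cap"]: print(n,l,[(round(float(r["conf"]),2),np.round(r["at"],1).tolist()) for r in pinpoint(l,i)])
E
```

```text
clock: 6.2
tool_pos: [403.8, -3.5, 382.9]
tcp_rot: [-0.326, 0.324, -0.627, 0.629]
contact_force: [0.2, 0.1, 0.1]
opening: 85.3
[-0.3   -0.256  2.004  0.24   0.815  1.154]
w cap_grip [(0.7, [276.9, 150.9]), (0.66, [185.6, 364.6]), (0.63, [380.9, 212.5])]
w cap [(0.85, [191.4, 362.0]), (0.7, [369.3, 226.7]), (0.64, [274.3, 141.5])]
a cap_grip [(0.86, [234.7, 192.0]), (0.83, [242.0, 285.4]), (0.78, [188.9, 263.3]), (0.65, [274.5, 180.2])]
a cap [(0.91, [242.3, 298.9]), (0.8, [236.4, 206.4]), (0.72, [299.9, 364.5]), (0.69, [192.7, 284.4]), (0.67, [288.1, 201.4])]
b cap_grip [(0.98, [302.8, 210.8]), (0.86, [344.1, 225.5]), (0.74, [314.3, 298.7]), (0.69, [274.8, 181.3]), (0.29, [208.0, 332.1])]
b cap [(0.96, [263.9, 193.3]), (0.81, [304.0, 223.7]), (0.65, [309.4, 311.5]), (0.56, [346.6, 240.0])]
```

View pics/w5.png

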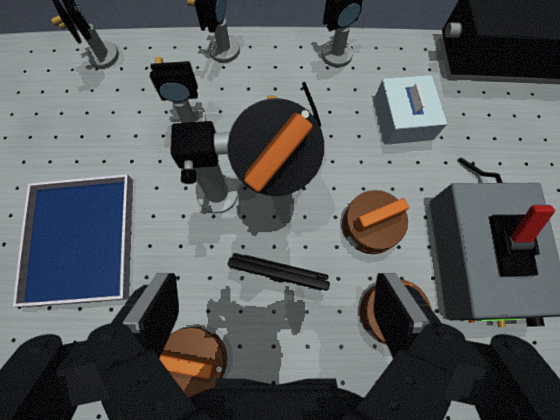

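View pics/a5.png

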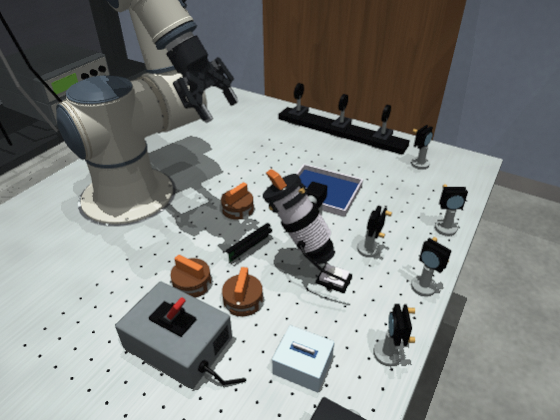

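The wrist view shows the dark cap at (276,147). Its orange bar runs from (250,188) to (308,115), with the white dot at the upper right end. The brown look-alikes lie elsewhere on the bench. I'll enlarge the crop to confirm.

Run:
```python
import cv2
for n,(r,c,h,w) in {"w":(85,215,120,125),"a":(160,250,60,80),"b":(155,235,60,65)}.items():
    i=cv2.imread(f"pics/{n}5.png")[r:r+h,c:c+w]; f=4.8 if n=="w" else 9
    cv2.imwrite(f"pics/{n}5c.png",cv2.resize(i,None,fx=f,fy=f,interpolation=2))
```

```text
(no output)
```

View pics/w5c.png

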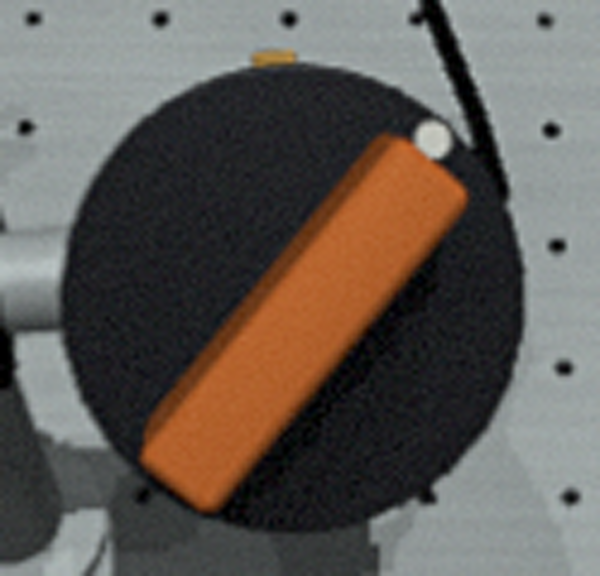

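View pics/a5c.png

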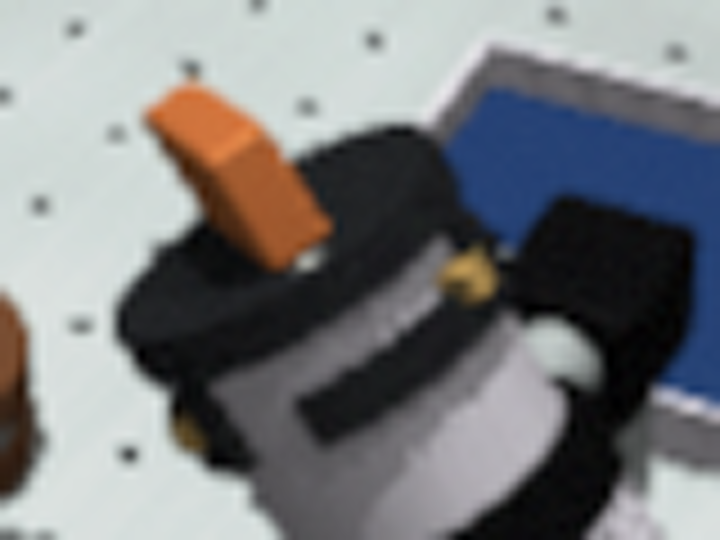

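View pics/b5c.png

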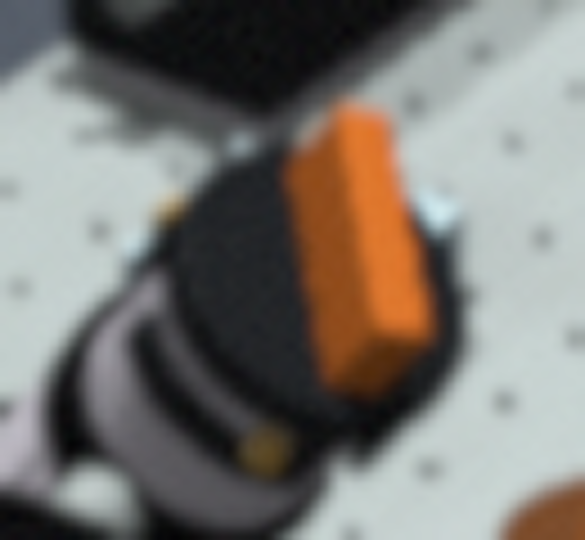

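```bash
cat > fit.py <<'E'
from h import *
from scipy.optimize import least_squares
w=snapshot("wrist");a=snapshot("scene");b=snapshot("side")
W=lambda u,v:(215+(u)/4.8,85+(v)/4.8)
A=lambda u,v:(250+u/9,160+v/9)
B=lambda u,v:(235+u/9,155+v/9)
# local (x,y,z), x to dot
obs=[(w,W(395,137),(38,9,14)),(w,W(468,195),(38,-9,14)),(w,W(142,460),(-38,9,14)),(w,W(210,514),(-38,-9,14)),
(a,A(210,169),(38,9,14)),(a,A(262,129),(38,-9,14)),(a,A(148,115),(-38,9,14)),(a,A(190,82),(-38,-9,14)),(a,A(277,270),(38,9,-20)),(a,A(331,232),(38,-9,-20)),
(b,B(338,103),(38,9,14)),(b,B(386,118),(38,-9,14)),(b,B(372,352),(-38,9,14)),(b,B(436,328),(-38,-9,14)),(b,B(330,395),(-38,9,-20)),(b,B(288,160),(38,9,-20))]
def frame(az,th,lean=np.radians(35)):
    z=np.array([np.sin(lean)*np.cos(az),np.sin(lean)*np.sin(az),np.cos(lean)])
    h=np.array([-np.sin(az),np.cos(az),0]);u=np.cross(h,z) # u,h,z
    x=np.cos(th)*u+np.sin(th)*h; return np.stack([x,np.cross(z,x),z],1)
def res(p,wt=True):
    F=frame(p[3],p[4]);r=[]
    for s,px,l in obs:
        k=1.0
        r.append((P(s,F@np.array(l,float)+p[:3])[0]-px)*k)
    return np.array(r)
def fixed(p): return p
if __name__=="__main__":
    best=None
    for t in np.arange(0,6.3,.8):
        r=least_squares(lambda p:res(p).ravel(),[528,0,256,np.pi,t],loss="soft_l1")
        if best is None or r.cost<best.cost:best=r
    p=best.x;print(p.round(3),best.cost);print(res(p).round(1).tolist());F=frame(p[3],p[4]);print(F.round(3))
    c=np.linalg.inv(best.jac.T@best.jac);print("sd",np.sqrt(np.diag(c)).round(3))
    # circle check: face rim and bottom rim in wrist
    t=np.linspace(0,2*np.pi,60)
    for n,s in(("w",w),("a",a),("b",b)):
        im=s["color"].copy()
        for z in(-20,-62):
            q=P(s,(F@np.stack([47*np.cos(t),47*np.sin(t),z+0*t])).T+p[:3]); cv2.polylines(im,[np.int32(q*8)],True,(0,255,0),1,cv2.LINE_AA,3)
        for z in (14,-20):
            q=P(s,(F@np.array([[38,9,z],[38,-9,z],[-38,-9,z],[-38,9,z]]).T).T+p[:3]);cv2.polylines(im,[np.int32(q*8)],True,(255,255,0),1,cv2.LINE_AA,3)
        u,v=P(s,p[:3])[0].astype(int);cv2.imwrite(f"pics/fit_{n}.png",cv2.resize(im[max(0,v-60):v+60,u-65:u+65],None,fx=3,fy=3,interpolation=2))
E
python3 fit.py; python3 -c "
import cv2,numpy as np
cv2.imwrite('pics/fit5.png',cv2.resize(np.hstack([cv2.imread(f'pics/fit_{n}.png') for n in 'wab'])[:,:],(1170,360))[:,:])
i=cv2.imread('pics/fit5.png');cv2.imwrite('pics/fit5.png',cv2.resize(i,(800,246)))"
```

```text
[536.476  -9.625 255.5     3.059   2.542] 58.87223702868783
[[-0.5, -1.2], [0.8, 0.3], [-1.6, 0.4], [0.2, 1.4], [5.9, -2.5], [-7.1, 6.1], [5.5, -0.0], [-5.9, 7.5], [5.8, -0.2], [-7.4, 8.3], [-0.3, -0.4], [0.6, -1.4], [0.2, -1.6], [-0.5, 1.5], [-0.7, -0.5], [-0.2, -0.4]]
[[ 0.627  0.529 -0.572]
 [-0.618  0.784  0.048]
 [ 0.474  0.324  0.819]]
sd [0.819 0.796 1.212 0.095 0.082]
```

View pics/fit_w.png

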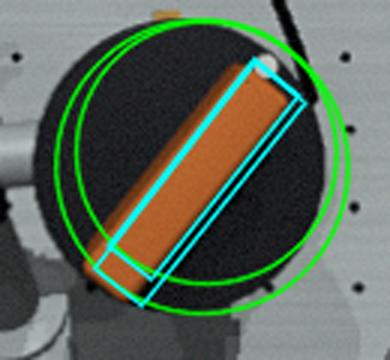

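View pics/fit5.png

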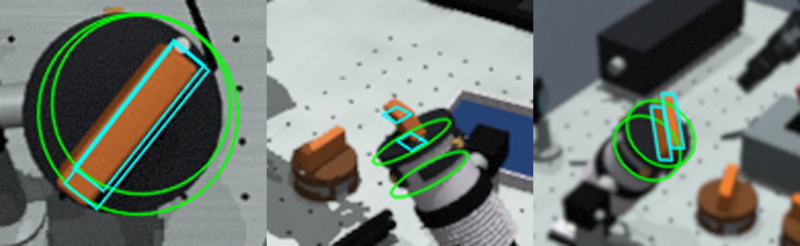

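```bash
sed -i 's/^(a,A.*$/(a,A(210,169),(38,-9,14)),(a,A(262,129),(38,9,14)),(a,A(148,115),(-38,-9,14)),(a,A(190,82),(-38,9,14)),(a,A(277,270),(38,-9,-20)),(a,A(331,232),(38,9,-20)),/' fit.py
python3 fit.py; python3 -c "
import cv2,numpy as np
cv2.imwrite('pics/fit6.png',cv2.resize(np.hstack([cv2.imread(f'pics/fit_{n}.png') for n in 'ab']),(780,360)))"
```

```text
[534.817  -7.54  259.459  -3.092   8.711] 17.77340844993613
[[-0.7, -2.2], [0.5, -0.5], [-3.2, 0.7], [-1.1, 1.7], [-1.4, 0.7], [-0.2, 0.5], [-1.9, 1.5], [-0.0, 0.9], [-0.7, 2.4], [0.2, 2.0], [-0.2, -1.1], [0.5, -1.9], [0.9, -2.9], [-0.0, 0.5], [-0.8, -1.2], [-0.7, -0.6]]
[[ 0.651  0.499 -0.573]
 [-0.624  0.781 -0.028]
 [ 0.433  0.376  0.819]]
sd [0.77  0.891 1.299 0.076 0.071]
```

View pics/fit_w.png

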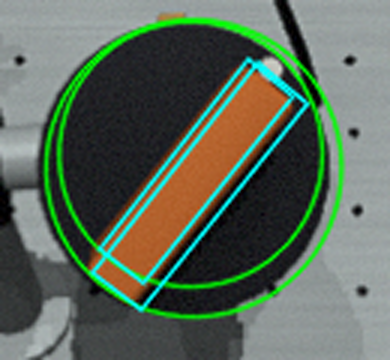

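View pics/fit6.png

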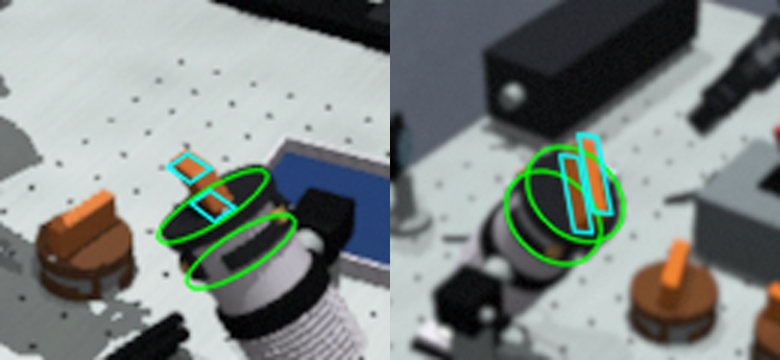

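```bash
cat > fit2.py <<'E'
from fit import *
ims={id(w):0,id(a):1,id(b):2}
t=np.linspace(0,2*np.pi,180)
wi=w["color"]; hsv=cv2.cvtColor(wi,cv2.COLOR_BGR2HSV)
# rim points: cast rays in wrist image for dark->light
rim=[W(62,296),W(525,290),W(290,62),W(293,530),W(120,150),W(470,150),W(125,450),W(455,460)]
rimA=[A(118,310),A(160,250),A(300,150),A(400,126)]
rimB=[B(180,255),B(205,190),B(275,140),B(200,330),B(265,400)]
def res2(q):
    p=q[:5]; sh=q[5:11].reshape(3,2); F=frame(p[3],p[4]); r=[]
    for s,px,l in obs: r.append(P(s,F@np.array(l,float)+p[:3])[0]+sh[ims[id(s)]]-px)
    r=[x for y in r for x in y]
    C=(F@np.stack([46.5*np.cos(t),46.5*np.sin(t),-20+0*t])).T+p[:3]
    for s,pts in((w,rim),(a,rimA),(b,rimB)):
        e=P(s,C)+sh[ims[id(s)]]; 
        for px in pts:
            # normal distance
            d=e-np.array(px); i=np.argmin((d**2).sum(1)); tg=e[(i+1)%180]-e[i-1]; n=np.array([tg[1],-tg[0]])/np.linalg.norm(tg); r.append(d[i]@n)
    return np.concatenate([r,q[5:]/1.5*1.0])
r=least_squares(res2,[534,-8,258,np.pi,2.43]+[0]*6,loss="soft_l1");p=r.x[:5]
print(r.x.round(3),r.cost);print(r.fun[:32].reshape(-1,2).round(1).tolist());print(r.fun[32:].round(1))
F=frame(p[3],p[4]);print(F.round(3)); print("sd",np.sqrt(np.diag(np.linalg.inv(r.jac.T@r.jac)))[:5].round(3))
np.save("p.npy",p)
E
python3 fit2.py
```

```text
[ 5.37276e+02 -7.93300e+00  2.54004e+02  3.18300e+00  2.43300e+00
  2.87000e-01 -3.73000e-01 -2.22000e-01 -3.69700e+00  4.87000e-01
  5.40000e-02] 12.381465761521053
[[-0.1, -1.3], [0.8, 0.1], [-1.5, 0.0], [0.2, 0.8], [-0.7, -0.6], [0.5, -0.7], [-1.2, 0.2], [0.7, -0.4], [-0.1, 1.1], [0.8, 0.8], [-0.4, 0.4], [0.4, -0.4], [0.6, -1.4], [-0.3, 1.9], [-1.0, 0.1], [-0.8, 0.8]]
[ 0.5  0.2  0.8  0.5 -0.4 -0.3 -0.5 -0.2 -0.6  0.2  0.9  0.1  0.4 -0.7
  0.6  0.9  0.9  0.2 -0.2 -0.1 -2.5  0.3  0. ]
[[ 0.649  0.501 -0.573]
 [-0.624  0.781 -0.024]
 [ 0.436  0.373  0.819]]
sd [1.61  1.398 2.014 0.028 0.026]
```

The fit is consistent to about 1 px in the wrist and side views. The scene camera is off by a few px. I'll move closer, align with the bar, and refine with a second wrist view.

```bash
python3 - <<'E'
from h import *; import pickle
w=snapshot("wrist");pickle.dump(w,open("wA.pkl","wb"))
E
python3 -m inch '[{"dx":1,"dy":0,"dz":-0.6,"wx":4,"wy":0.2,"wz":-6},{"dx":2.5,"dy":0,"dz":-1.5,"wx":8,"wy":0.4,"wz":-12},{"dx":4,"dy":-0.2,"dz":-2.5,"wx":12.5,"wy":0.5,"wz":-18},{"dx":5.5,"dy":-0.4,"dz":-3.4,"wx":17,"wy":0.7,"wz":-24.5},{"dx":7,"dy":-0.6,"dz":-4.4,"wx":21,"wy":0.9,"wz":-30},{"dx":7.6,"dy":-0.7,"dz":-4.7,"wx":22,"wy":0.9,"wz":-31.5},{"dx":7.6,"dy":-0.7,"dz":-4.7,"wx":22,"wy":0.9,"wz":-31.5},{"dx":7.6,"dy":-0.7,"dz":-4.7,"wx":22,"wy":0.9,"wz":-31.5}]' 1
python3 - <<'E'
from h import *; import pickle
s=get_state();print(s["qpos"].round(3))
w=snapshot("wrist");pickle.dump(w,open("wB.pkl","wb"));cv2.imwrite("pics/w6.png",w["color"])
E
```

```text
clock: 7.95
tool_pos: [481.1, -13.2, 335.3]
tcp_rot: [0.108, -0.519, 0.697, -0.483]
contact_force: [-0.9, -0.2, 0.2]
opening: 85.3
[-0.251 -0.043  1.977  0.242  0.642  1.834]
```

View pics/w6.png

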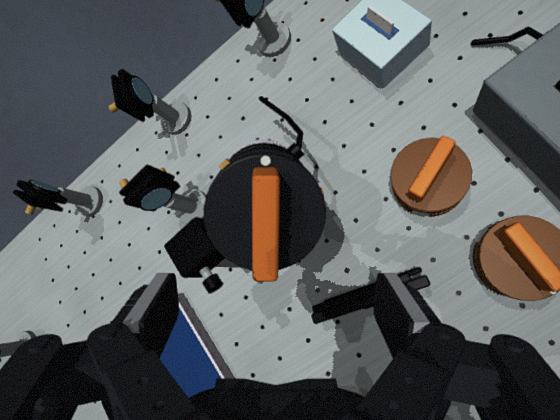

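```bash
python3 -c "
import cv2
i=cv2.imread('pics/w6.png')[135:290,195:340];cv2.imwrite('pics/w6c.png',cv2.resize(i,None,fx=3.8,fy=3.8,interpolation=2))"
```

View pics/w6c.png

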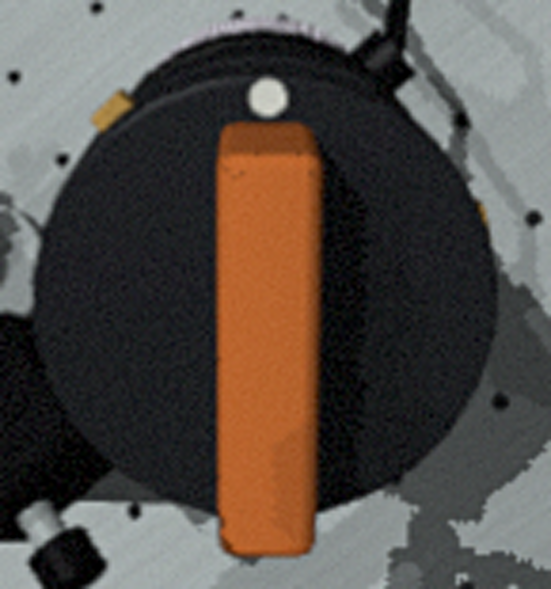

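```bash
cat > fit3.py <<'E'
from h import *; import pickle
from scipy.optimize import least_squares
from fit import frame
wA=pickle.load(open("wA.pkl","rb"));wB=pickle.load(open("wB.pkl","rb"));b=snapshot("side");a=snapshot("scene")
m=lambda f,c,r:(lambda u,v:np.array([c+(u+.5)/f-.5,r+(v+.5)/f-.5]))
WA=m(4.8,215,85);WB=m(3.8,195,135);B=m(9,235,155);A=m(9,250,160)
o=[(wA,WA(395,137),(38,9,14)),(wA,WA(468,195),(38,-9,14)),(wA,WA(142,460),(-38,9,14)),(wA,WA(210,514),(-38,-9,14)),
(wB,WB(217,153),(38,9,14)),(wB,WB(321,154),(38,-9,14)),(wB,WB(220,555),(-38,9,14)),(wB,WB(315,557),(-38,-9,14)),(wB,WB(220,123),(38,9,-20)),(wB,WB(314,124),(38,-9,-20)),
(a,A(210,169),(38,-9,14)),(a,A(262,129),(38,9,14)),(a,A(148,115),(-38,-9,14)),(a,A(190,82),(-38,9,14)),(a,A(277,270),(38,-9,-20)),(a,A(331,232),(38,9,-20)),
(b,B(338,103),(38,9,14)),(b,B(386,118),(38,-9,14)),(b,B(372,352),(-38,9,14)),(b,B(436,328),(-38,-9,14)),(b,B(330,395),(-38,9,-20)),(b,B(288,160),(38,9,-20))]
rims=[(wA,[WA(62,296),WA(525,290),WA(290,62),WA(293,530),WA(120,150),WA(470,150),WA(455,460)]),(wB,[WB(265,75),WB(35,290),WB(497,290),WB(120,130),WB(420,130),WB(115,465),WB(420,465)]),
(a,[A(118,310),A(160,250),A(300,150),A(400,126)]),(b,[B(180,255),B(205,190),B(275,140),B(200,330),B(265,400)])]
ci={id(wA):0,id(wB):0,id(a):1,id(b):2};t=np.linspace(0,2*np.pi,180)
def res(q,wr=1):
    sh=q[6:].reshape(3,2);F=frame(q[3],q[4],q[5]);r=[]
    for s,px,l in o: r+=list(P(s,F@np.array(l,float)+q[:3])[0]+sh[ci[id(s)]]-px)
    C=(F@np.stack([47*np.cos(t),47*np.sin(t),-20+0*t])).T+q[:3]
    for s,pts in rims:
        e=P(s,C)+sh[ci[id(s)]]
        for px in pts:
            d=e-px;i=np.argmin((d**2).sum(1));tg=e[(i+1)%180]-e[i-1];r.append(d[i]@np.array([tg[1],-tg[0]])/np.linalg.norm(tg))
    return np.concatenate([r,[(q[5]-np.radians(35))/np.radians(.3)],q[6:8]/.7,q[8:]/1.5])
r=least_squares(res,[534,-8,258,np.pi,2.43,np.radians(35)]+[0]*6,loss="soft_l1");q=r.x
print(q.round(3),r.cost);n=len(o)*2;print(r.fun[:n].reshape(-1,2).round(1).tolist());print(r.fun[n:].round(1))
F=frame(*q[3:6]);print(F.round(3));print("sd",np.sqrt(np.diag(np.linalg.inv(r.jac.T@r.jac)))[:5].round(3))
np.save("G.npy",np.hstack([F,q[:3,None]]))
E
python3 fit3.py
```

```text
[ 5.38850e+02 -3.23300e+00  2.57445e+02  3.22000e+00  2.39500e+00
  6.11000e-01  3.91500e+00  2.66600e+00 -2.25400e+00 -1.97900e+00
  1.63800e+00  5.90000e-02] 26.559352131269616
[[-0.7, -1.6], [0.2, 0.0], [-2.9, 0.3], [-1.0, 1.3], [-0.2, 0.0], [0.5, -0.1], [0.3, 0.6], [0.7, -0.2], [0.7, -0.5], [0.4, -0.7], [-0.6, -0.2], [0.6, -0.5], [-1.2, 0.1], [0.6, -0.5], [0.1, 1.3], [1.0, 0.9], [-0.3, 0.3], [0.4, -0.4], [0.7, -1.6], [-0.3, 1.8], [-1.1, 0.1], [-0.8, 0.9]]
[-1.7  0.6  0.1 -0.8 -2.2 -0.1 -0.4 -0.1  0.1 -0.7 -1.  -0.2  0.3  0.3
 -0.4  0.1  0.6 -0.4  0.1 -1.   0.5  0.8  0.8  0.1  5.6  3.8 -1.5 -1.3
  1.1  0. ]
[[ 0.653  0.497 -0.572]
 [-0.63   0.776 -0.045]
 [ 0.421  0.39   0.819]]
sd [1.174 0.803 1.008 0.008 0.   ]
```

```bash
python3 -c "
import cv2,pickle
s=pickle.load(open('wA.pkl','rb'))
i=s['color'][85:205,215:340];cv2.imwrite('pics/wAc.png',cv2.resize(i,None,fx=4.8,fy=4.8,interpolation=2))"
```

```text
(no output)
```

View pics/wAc.png

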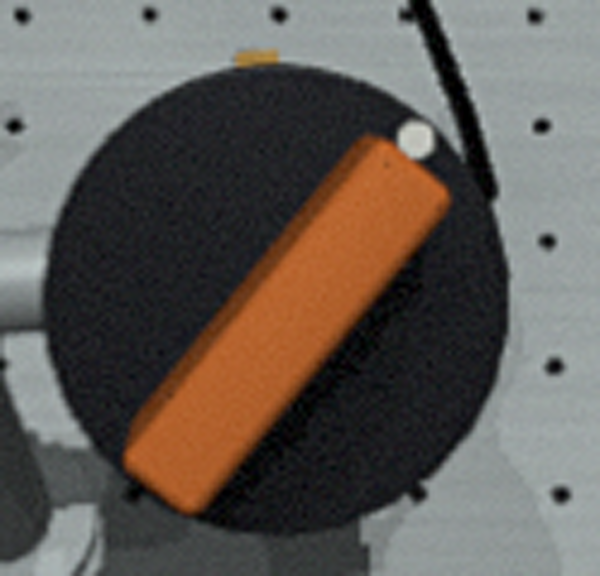

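The arm was still settling in the first picture, which explains the mismatch. I'll refit with the corners read from the settled image.

```bash
sed -i 's/WA(395,137)/WA(378,137)/;s/WA(468,195)/WA(452,195)/;s/WA(142,460)/WA(125,460)/;s/WA(210,514)/WA(192,516)/;s/WA(62,296),WA(525,290),WA(290,62),WA(293,530),WA(120,150),WA(470,150),WA(455,460)/WA(45,296),WA(508,290),WA(275,63),WA(276,532),WA(103,150),WA(453,150),WA(438,460)/' fit3.py; python3 fit3.py
python3 - <<'E'
from h import *;import pickle
a=pickle.load(open("wB.pkl","rb"));w=snapshot("wrist");pickle.dump(w,open("wB2.pkl","wb"))
print(np.abs(a["color"].astype(int)-w["color"]).mean(), get_state()["tool_pos"],np.array(a["extrinsics"])[:3,3],np.array(w["extrinsics"])[:3,3])
E
```

```text
[ 5.36550e+02 -3.49300e+00  2.55768e+02  3.21800e+00  2.39800e+00
  6.09000e-01  8.11000e-01 -5.90000e-02 -1.32300e+00 -2.33700e+00
  8.78000e-01 -6.63000e-01] 15.729244853914796
[[-0.1, -0.9], [0.6, 0.7], [-2.1, 0.7], [-0.0, 1.2], [-0.2, 0.4], [0.3, 0.3], [0.0, 0.4], [0.4, -0.4], [0.4, -0.5], [-0.0, -0.7], [-0.6, -0.2], [0.6, -0.4], [-1.1, 0.1], [0.6, -0.5], [0.1, 1.3], [0.9, 0.9], [-0.3, 0.4], [0.4, -0.3], [0.7, -1.6], [-0.2, 1.9], [-1.0, 0.2], [-0.8, 1.0]]
[-0.8  0.   0.4 -0.4 -1.3 -0.3 -1.  -0.  -0.1 -0.1 -1.1  0.1  0.3  1.
 -0.5  0.1  0.6 -0.3  0.2 -1.   0.6  0.7  0.8 -0.3  1.2 -0.1 -0.9 -1.6
  0.6 -0.4]
[[ 0.653  0.498 -0.571]
 [-0.629  0.776 -0.043]
 [ 0.421  0.387  0.82 ]]
sd [0.757 0.653 0.963 0.018 0.017]
4.214630102040816 [481.28480229 -13.25048098 335.30498689] [ 353.36789124 -477.8870774  -301.73426851] [ 354.05779858 -477.7452313  -301.36421584]
```

```bash
cat > go.py <<'E'
import sys
from h import *
from scipy.spatial.transform import Rotation as R
G=np.load("G.npy");F=G[:,:3];g=G[:,3]
def delta(off,ang=0,verbose=True):
    s=get_state();M=R.from_quat(s["tcp_rot"]).as_matrix()
    D=R.from_rotvec(np.radians(ang)*F[:,2]).as_matrix()@np.stack([-F[:,1],-F[:,2],F[:,0]],1)
    # right-handed check: x=-yc,y=-zc,z=x cross y
    D[:,2]=np.cross(D[:,0],D[:,1])
    print("tool",s["tool_pos"].round(1),"d cm",((g+off*F[:,2]-s["tool_pos"])/10).round(2),"w deg",np.degrees(R.from_matrix(D@M.T).as_rotvec()).round(1),"F",s["contact_force"].round(1),"M",s["moment"].round(2),"open",round(s["opening"],1))
if __name__=="__main__": delta(float(sys.argv[1]),float(sys.argv[2]) if len(sys.argv)>2 else 0)
E
python3 go.py 45; python3 go.py -7
```

```text
tool [481.3 -13.3 335.3] d cm [ 2.96  0.78 -4.26] w deg [ 2.2 -0.7  0.7] F [-0.2 -0.  -0. ] M [-0.03  0.27 -0.02] open 85.5
tool [481.3 -13.3 335.3] d cm [ 5.93  1.01 -8.53] w deg [ 2.2 -0.7  0.7] F [-0.2 -0.  -0. ] M [-0.03  0.27 -0.02] open 85.5
```

```bash
python3 -m inch '[{"dx":1.5,"dy":0.4,"dz":-2.2,"wx":1,"wy":-0.4,"wz":0.4},{"dx":3,"dy":0.8,"dz":-4.2,"wx":2.2,"wy":-0.7,"wz":0.7},{"dx":3,"dy":0.8,"dz":-4.2,"wx":2.2,"wy":-0.7,"wz":0.7},{"dx":3,"dy":0.8,"dz":-4.2,"wx":2.2,"wy":-0.7,"wz":0.7},{"dx":3,"dy":0.8,"dz":-4.2,"wx":2.2,"wy":-0.7,"wz":0.7}]' 1
python3 - <<'E'
from go import *
delta(-7)
w=snapshot("wrist")
im=w["color"].copy()
for z in (14,-20):
    q=P(w,(F@np.array([[38,9,z],[38,-9,z],[-38,-9,z],[-38,9,z]],float).T).T+g);cv2.polylines(im,[np.int32(q*8)],True,(255,255,0),1,cv2.LINE_AA,3)
t=np.linspace(0,6.283,60);q=P(w,(F@np.stack([47*np.cos(t),47*np.sin(t),-20+0*t])).T+g);cv2.polylines(im,[np.int32(q*8)],True,(0,255,0),1,cv2.LINE_AA,3)
cv2.imwrite("pics/w7.png",im)
E
```

```text
clock: 9.05
tool_pos: [511.1, -5.3, 294.2]
tcp_rot: [0.097, -0.528, 0.685, -0.492]
contact_force: [0.4, -0.7, 0.3]
opening: 85.4
tool [511.1  -5.3 294.2] d cm [ 2.94  0.21 -4.41] w deg [0.1 0.1 0. ] F [ 0.4 -0.7  0.3] M [-0.04  0.26  0.02] open 85.4
```

View pics/w7.png

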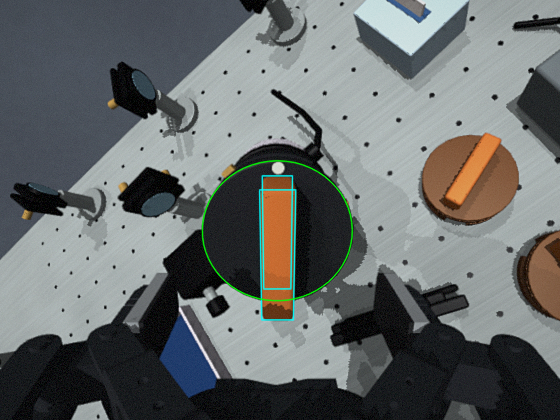

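The fit overlays the bar (262–296, 176–320) and the cap rim well, and the fingers straddle the bar. Descend and grip.

```bash
python3 -m inch '[{"dx":1,"dy":0.07,"dz":-1.5,"wx":0,"wy":0,"wz":0},{"dx":2,"dy":0.14,"dz":-3,"wx":0,"wy":0,"wz":0},{"dx":2.7,"dy":0.2,"dz":-4,"wx":0,"wy":0,"wz":0},{"dx":2.9,"dy":0.2,"dz":-4.4,"wx":0,"wy":0,"wz":0},{"dx":2.9,"dy":0.2,"dz":-4.4,"wx":0,"wy":0,"wz":0}]' 1
python3 go.py -7
python3 -m inch '[{"dx":0,"dy":0,"dz":0,"wx":0,"wy":0,"wz":0},{"dx":0,"dy":0,"dz":0,"wx":0,"wy":0,"wz":0},{"dx":0,"dy":0,"dz":0,"wx":0,"wy":0,"wz":0},{"dx":0,"dy":0,"dz":0,"wx":0,"wy":0,"wz":0},{"dx":0,"dy":0,"dz":0,"wx":0,"wy":0,"wz":0},{"dx":0,"dy":0,"dz":0,"wx":0,"wy":0,"wz":0},{"dx":0,"dy":0,"dz":0,"wx":0,"wy":0,"wz":0}]' 0 90
python3 go.py -7
python3 - <<'E'
from h import *
w=snapshot("wrist");cv2.imwrite("pics/w8.png",w["color"])
E
```

```text
clock: 9.6
tool_pos: [540.2, -3.1, 249.2]
tcp_rot: [0.097, -0.529, 0.685, -0.492]
contact_force: [0.1, -0.1, 0.1]
opening: 85.8
tool [540.2  -3.1 249.2] d cm [ 0.03 -0.01  0.09] w deg [ 0.  0. -0.] F [ 0.1 -0.1  0.1] M [-0.05  0.27 -0.01] open 85.8
clock: 10.3
tool_pos: [540.3, -3.2, 249.4]
tcp_rot: [0.097, -0.529, 0.685, -0.492]
contact_force: [-3.1, 0.5, 4.9]
opening: 17.1
tool [540.3  -3.2 249.4] d cm [0.02 0.01 0.06] w deg [0. 0. 0.] F [-3.1  0.5  4.9] M [0.15 0.04 0.16] open 17.1
```

View pics/w8.png

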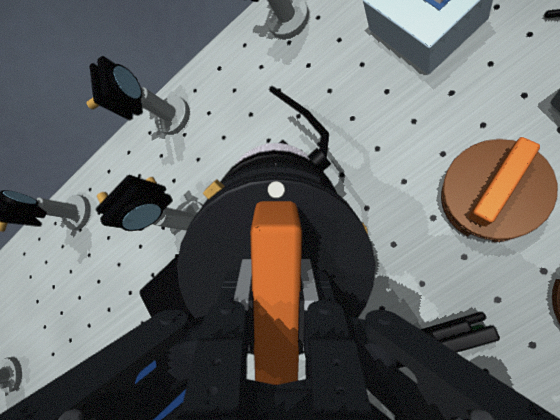

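The bar is gripped (opening 17 mm) and nothing shifted. Press in along the axis.

```bash
python3 -m inch '[{"dx":0.2,"dy":0.01,"dz":-0.28,"wx":0,"wy":0,"wz":0},{"dx":0.33,"dy":0.02,"dz":-0.47,"wx":0,"wy":0,"wz":0},{"dx":0.45,"dy":0.03,"dz":-0.65,"wx":0,"wy":0,"wz":0},{"dx":0.45,"dy":0.03,"dz":-0.65,"wx":0,"wy":0,"wz":0},{"dx":0.45,"dy":0.03,"dz":-0.65,"wx":0,"wy":0,"wz":0}]'
python3 go.py -15
```

```text
clock: 10.85
tool_pos: [544.8, -2.9, 243.1]
tcp_rot: [0.097, -0.529, 0.685, -0.492]
contact_force: [-7.6, 0.3, 11.9]
opening: 16.5
tool [544.8  -2.9 243.1] d cm [0.03 0.01 0.04] w deg [0.  0.1 0. ] F [-7.6  0.3 11.9] M [0.3  0.07 0.23] open 16.5
```

Pressed 7.7 mm with about 14 N along the axis, as expected. Now I'll turn anticlockwise in two halves.

```bash
python3 -m inch '[{"dx":0,"dy":0,"dz":0,"wx":-4,"wy":-0.3,"wz":5.7},{"dx":0,"dy":0,"dz":0,"wx":-8,"wy":-0.6,"wz":11.5},{"dx":0,"dy":0,"dz":0,"wx":-12,"wy":-0.9,"wz":17.2},{"dx":0,"dy":0,"dz":0,"wx":-16,"wy":-1.2,"wz":23},{"dx":0,"dy":0,"dz":0,"wx":-20,"wy":-1.5,"wz":28.7},{"dx":0,"dy":0,"dz":0,"wx":-24,"wy":-1.8,"wz":34.4},{"dx":0,"dy":0,"dz":0,"wx":-24,"wy":-1.8,"wz":34.4}]'
python3 go.py -15 86
python3 - <<'E'
from h import *
print(get_state()["qpos"].round(2))
w=snapshot("wrist");cv2.imwrite("pics/w9.png",w["color"])
E
```

```text
clock: 11.55
tool_pos: [544.8, -3.1, 243.1]
tcp_rot: [-0.337, 0.316, -0.604, 0.649]
contact_force: [-10.1, -1.8, 11.2]
opening: 17.2
tool [544.8  -3.1 243.1] d cm [0.03 0.02 0.04] w deg [-24.9  -1.8  35.9] F [-10.1  -1.8  11.2] M [-0.01  0.47  0.31] open 17.2
[-0.21  0.21  2.03  0.49  0.36  0.88]
```

View pics/w9.png

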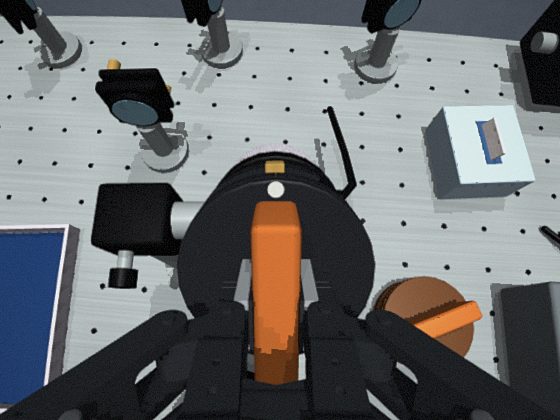

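The cap turns with the tool: the dot stays at the top of the bar at (275,189). Continue the remaining 44°.

```bash
python3 -m inch '[{"dx":0,"dy":0,"dz":0,"wx":-4,"wy":-0.3,"wz":5.7},{"dx":0,"dy":0,"dz":0,"wx":-8,"wy":-0.6,"wz":11.5},{"dx":0,"dy":0,"dz":0,"wx":-12,"wy":-0.9,"wz":17.2},{"dx":0,"dy":0,"dz":0,"wx":-16,"wy":-1.2,"wz":23},{"dx":0,"dy":0,"dz":0,"wx":-20,"wy":-1.5,"wz":28.7},{"dx":0,"dy":0,"dz":0,"wx":-23,"wy":-1.7,"wz":33},{"dx":0,"dy":0,"dz":0,"wx":-25,"wy":-1.8,"wz":35.9},{"dx":0,"dy":0,"dz":0,"wx":-25,"wy":-1.8,"wz":35.9}]'
python3 go.py -15 86
python3 - <<'E'
from h import *
print(get_state()["qpos"].round(2))
w=snapshot("wrist");cv2.imwrite("pics/w10.png",w["color"])
E
```

```text
clock: 12.4
tool_pos: [544.8, -3.1, 243.1]
tcp_rot: [-0.538, 0.052, -0.435, 0.72]
contact_force: [-9.3, -1.4, 12.4]
opening: 17.1
tool [544.8  -3.1 243.1] d cm [0.03 0.02 0.03] w deg [0.  0.  0.1] F [-9.3 -1.4 12.4] M [0.11 0.17 0.21] open 17.1
[-0.21  0.21  2.03  0.48  0.36  0.12]
```

View pics/w10.png

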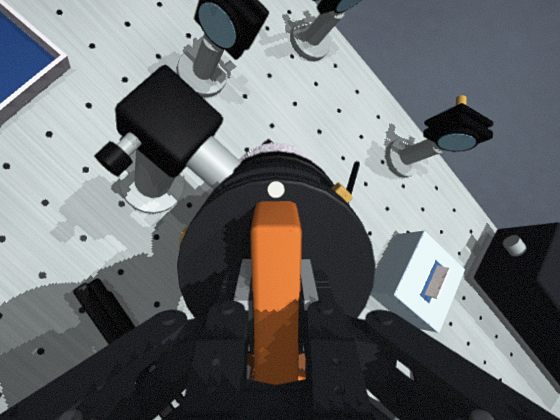

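Turned 86° with no rise in torque. Draw it straight out along the axis, slowly at first.

```bash
python3 -m inch '[{"dx":-0.3,"dy":-0.02,"dz":0.4,"wx":0,"wy":0,"wz":0},{"dx":-0.6,"dy":-0.04,"dz":0.8,"wx":0,"wy":0,"wz":0},{"dx":-0.9,"dy":-0.07,"dz":1.3,"wx":0,"wy":0,"wz":0},{"dx":-1.1,"dy":-0.08,"dz":1.6,"wx":0,"wy":0,"wz":0},{"dx":-1.1,"dy":-0.08,"dz":1.6,"wx":0,"wy":0,"wz":0}]'
python3 go.py 5 86
```

```text
clock: 12.95
tool_pos: [533.3, -3.7, 258.7]
tcp_rot: [-0.538, 0.053, -0.436, 0.72]
contact_force: [0.4, 0.3, -5.6]
opening: 16.7
tool [533.3  -3.7 258.7] d cm [ 0.04 -0.    0.12] w deg [-0.1 -0.1  0.2] F [ 0.4  0.3 -5.6] M [-0.01  0.74 -0.09] open 16.7
```

```bash
python3 -m inch '[{"dx":-0.6,"dy":-0.04,"dz":0.82,"wx":0,"wy":0,"wz":0},{"dx":-1.2,"dy":-0.09,"dz":1.7,"wx":0,"wy":0,"wz":0},{"dx":-2.1,"dy":-0.15,"dz":3,"wx":0,"wy":0,"wz":0},{"dx":-3.1,"dy":-0.23,"dz":4.5,"wx":0,"wy":0,"wz":0},{"dx":-4.2,"dy":-0.3,"dz":6,"wx":0,"wy":0,"wz":0},{"dx":-4.2,"dy":-0.3,"dz":6,"wx":0,"wy":0,"wz":0}]'
python3 go.py 5 86
python3 - <<'E'
from h import *
print(get_state()["qpos"].round(2))
w=snapshot("wrist");cv2.imwrite("pics/w11.png",w["color"])
a=snapshot("scene");b=snapshot("side");cv2.imwrite("pics/ab11.png",cv2.resize(np.hstack([a["color"][100:340,150:450],b["color"][100:340,150:450]]),(800,320)))
cv2.imwrite("pics/b11.png",b["color"])
E
```

```text
clock: 13.55
tool_pos: [491.0, -6.9, 320.8]
tcp_rot: [-0.537, 0.052, -0.437, 0.72]
contact_force: [0.4, -0.6, -5.9]
opening: 17.0
tool [491.   -6.9 320.8] d cm [ 4.27  0.32 -6.1 ] w deg [-0.   0.1  0.2] F [ 0.4 -0.6 -5.9] M [-0.07  0.8   0.02] open 17.0
[-0.26 -0.01  2.    0.35  0.59  0.24]
```

View pics/ab11.png

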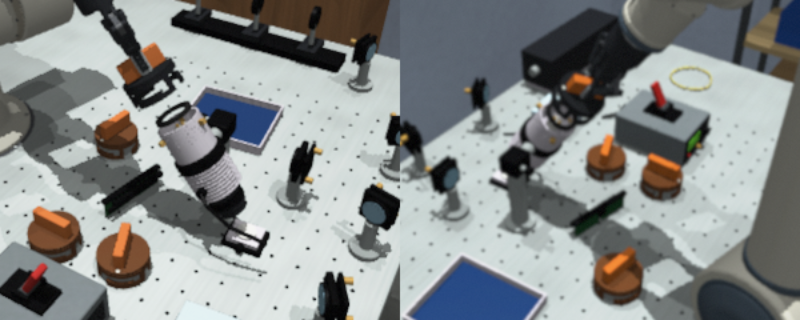

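View pics/w11.png

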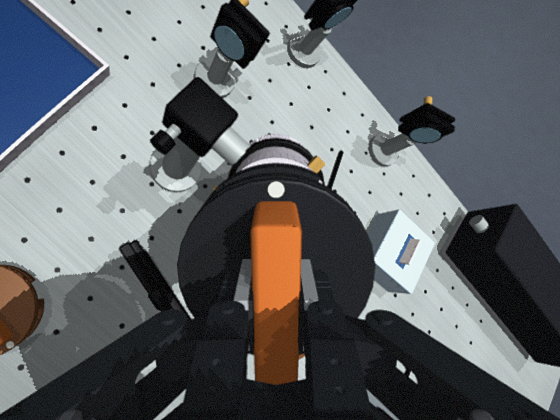

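The cap is free and in the gripper, and the tube mouth is bare with its brass lug in view. Carry it over the tray and bring it upright.

```bash
python3 -m inch '[{"dx":-1,"dy":2,"dz":1,"wx":0,"wy":3,"wz":0},{"dx":-1,"dy":5,"dz":1,"wx":-0.5,"wy":7,"wz":0},{"dx":-1,"dy":9,"dz":1,"wx":-0.8,"wy":11,"wz":0},{"dx":-0.5,"dy":13,"dz":0.5,"wx":-1.2,"wy":16,"wz":0},{"dx":0,"dy":17,"dz":0,"wx":-1.6,"wy":21,"wz":0},{"dx":0.5,"dy":21,"dz":-1,"wx":-2,"wy":26,"wz":0},{"dx":1,"dy":25,"dz":-3,"wx":-2.3,"wy":31,"wz":0},{"dx":1.2,"dy":29,"dz":-6,"wx":-2.6,"wy":34.9,"wz":0},{"dx":1.4,"dy":31.5,"dz":-9,"wx":-2.6,"wy":34.9,"wz":0},{"dx":1.4,"dy":32.5,"dz":-12,"wx":-2.6,"wy":34.9,"wz":0},{"dx":1.4,"dy":32.5,"dz":-12,"wx":-2.6,"wy":34.9,"wz":0},{"dx":1.4,"dy":32.5,"dz":-12,"wx":-2.6,"wy":34.9,"wz":0}]'
python3 - <<'E'
from h import *
from scipy.spatial.transform import Rotation as R
s=get_state();print(s["qpos"].round(2),s["tool_pos"].round(1),s["contact_force"].round(1));M=R.from_quat(s["tcp_rot"]).as_matrix();print(M.round(3))
y=M[:,1];print("level fix w",np.degrees(np.cross(y,[0,0,-1])).round(2))
w=snapshot("wrist");cv2.imwrite("pics/w12.png",w["color"])
b=snapshot("side");cv2.imwrite("pics/b12.png",b["color"]);a=snapshot("scene");cv2.imwrite("pics/a12.png",a["color"])
for i in(w,a,b):print([(round(float(r["conf"]),2),np.round(r["at"],1).tolist(),onz(i,r["at"],7).round(0).tolist()) for r in pinpoint("tray_floor",i)])
E
```

```text
clock: 14.9
tool_pos: [505.7, 318.2, 198.0]
tcp_rot: [0.66, -0.257, 0.255, -0.658]
contact_force: [0.2, 0.5, -4.4]
opening: 17.0
[0.46 0.5  1.46 0.   1.18 1.2 ] [505.7 318.2 198. ] [ 0.2  0.5 -4.4]
[[ 0.738 -0.004  0.675]
 [-0.675 -0.001  0.738]
 [-0.002 -1.    -0.003]]
level fix w [ 0.06 -0.2   0.  ]
[]
[]
[(0.86, [205.4, 329.0], [518.0, 312.0, 7.0])]
```

View pics/w12.png

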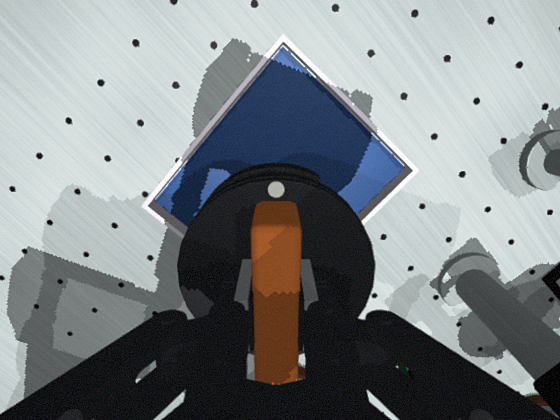

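View pics/b12.png

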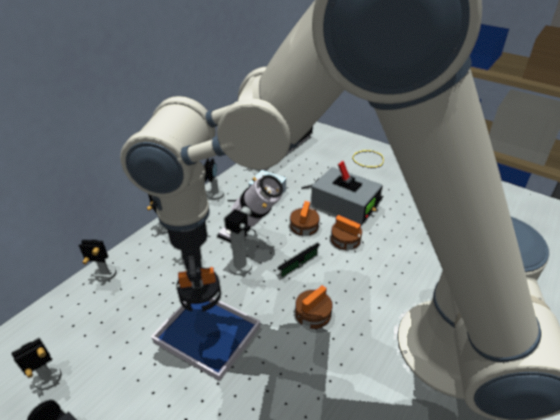

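Run:
```python
from h import *
w=snapshot("wrist");c=[onz(w,p,24) for p in[(283,36),(144,206),(416,170)]];print(np.round(c,0).tolist(),((c[1]+c[2])/2).round(1),np.linalg.norm(c[0]-c[1]),np.linalg.norm(c[0]-c[2]))
b=snapshot("side");d=[onz(b,p,24) for p in[(197,293),(260,324),(217,375),(153,337)]];print(np.mean(d,0))
```

```text
[[600.0, 410.0, 24.0], [403.0, 391.0, 24.0], [615.0, 243.0, 24.0]] [509.3 317.   24. ] 197.97202789700412 167.2809651813747
[502.31983791 320.88846755  24.        ]
```

The tray centre comes out at about (509, 317), so the cap is over it. Lower to just above the floor.

```bash
python3 -m inch '[{"dx":0.1,"dy":0,"dz":-3,"wx":0,"wy":-0.2,"wz":0},{"dx":0.3,"dy":-0.1,"dz":-6,"wx":0,"wy":-0.2,"wz":0},{"dx":0.3,"dy":-0.1,"dz":-9,"wx":0,"wy":-0.2,"wz":0},{"dx":0.3,"dy":-0.1,"dz":-11,"wx":0,"wy":-0.2,"wz":0},{"dx":0.3,"dy":-0.1,"dz":-12.3,"wx":0,"wy":-0.2,"wz":0},{"dx":0.3,"dy":-0.1,"dz":-12.9,"wx":0,"wy":-0.2,"wz":0},{"dx":0.3,"dy":-0.1,"dz":-12.9,"wx":0,"wy":-0.2,"wz":0},{"dx":0.3,"dy":-0.1,"dz":-12.9,"wx":0,"wy":-0.2,"wz":0}]'
python3 -m inch '[{"dx":0,"dy":0,"dz":-0.1,"wx":0,"wy":0,"wz":0},{"dx":0,"dy":0,"dz":-0.2,"wx":0,"wy":0,"wz":0},{"dx":0,"dy":0,"dz":-0.3,"wx":0,"wy":0,"wz":0},{"dx":0,"dy":0,"dz":-0.3,"wx":0,"wy":0,"wz":0}]'
```

```text
clock: 16.1
tool_pos: [509.4, 317.5, 70.7]
tcp_rot: [-0.659, 0.255, -0.257, 0.66]
contact_force: [0.1, -0.5, -4.9]
opening: 16.9
clock: 16.5
tool_pos: [508.8, 317.2, 66.8]
tcp_rot: [-0.659, 0.256, -0.257, 0.659]
contact_force: [0.2, -0.2, -4.4]
opening: 16.5
```

```bash
python3 -m inch '[{"dx":0,"dy":0,"dz":-0.1,"wx":0,"wy":0,"wz":0},{"dx":0,"dy":0,"dz":-0.2,"wx":0,"wy":0,"wz":0},{"dx":0,"dy":0,"dz":-0.3,"wx":0,"wy":0,"wz":0},{"dx":0,"dy":0,"dz":-0.3,"wx":0,"wy":0,"wz":0}]'
python3 -m inch '[{"dx":0,"dy":0,"dz":-0.1,"wx":0,"wy":0,"wz":0},{"dx":0,"dy":0,"dz":-0.1,"wx":0,"wy":0,"wz":0},{"dx":0,"dy":0,"dz":-0.1,"wx":0,"wy":0,"wz":0}]'
```

```text
clock: 16.9
tool_pos: [508.7, 317.2, 63.6]
tcp_rot: [-0.659, 0.256, -0.257, 0.659]
contact_force: [0.3, 0.7, -4.9]
opening: 16.9
clock: 17.2
tool_pos: [508.8, 317.2, 62.7]
tcp_rot: [-0.659, 0.256, -0.257, 0.659]
contact_force: [-0.2, -0.8, -4.4]
opening: 16.5
```

```bash
python3 -m inch '[{"dx":0,"dy":0,"dz":-0.1,"wx":0,"wy":0,"wz":0},{"dx":0,"dy":0,"dz":-0.1,"wx":0,"wy":0,"wz":0},{"dx":0,"dy":0,"dz":-0.1,"wx":0,"wy":0,"wz":0}]'
python3 - <<'E'
from h import *
a=snapshot("scene");b=snapshot("side");cv2.imwrite("pics/ab13.png",cv2.resize(np.hstack([a["color"][130:230,270:395],b["color"][260:360,140:265]]),(800,320),interpolation=2))
E
```

```text
clock: 17.5
tool_pos: [508.8, 317.3, 61.8]
tcp_rot: [-0.659, 0.256, -0.257, 0.659]
contact_force: [-0.6, 0.2, -4.3]
opening: 16.7
```

View pics/ab13.png

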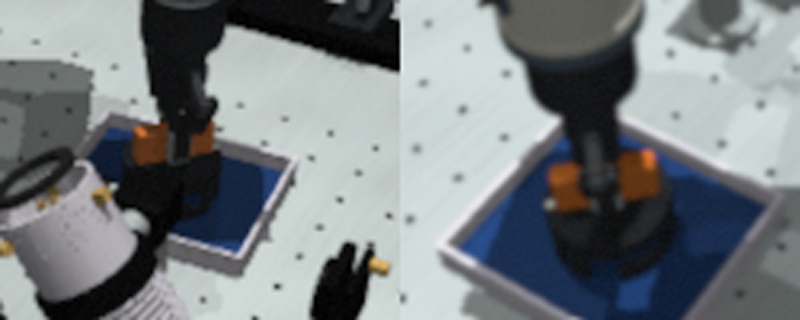

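The cap is inside the tray and not yet touching. I'll keep going down in 1 mm steps.

```bash
for i in 1 2; do python3 -m inch '[{"dx":0,"dy":0,"dz":-0.1,"wx":0,"wy":0,"wz":0},{"dx":0,"dy":0,"dz":-0.1,"wx":0,"wy":0,"wz":0}]' | grep -E "tool|force"; done
```

```text
tool_pos: [508.8, 317.2, 60.7]
contact_force: [-0.9, 0.8, -4.4]
tool_pos: [508.8, 317.2, 59.6]
contact_force: [-0.6, 0.0, -4.2]
```

```bash
python3 -m inch '[{"dx":0,"dy":0,"dz":-0.1,"wx":0,"wy":0,"wz":0},{"dx":0,"dy":0,"dz":-0.1,"wx":0,"wy":0,"wz":0}]' | grep -E "tool|force"
python3 -m inch '[{"dx":0,"dy":0,"dz":-0.1,"wx":0,"wy":0,"wz":0},{"dx":0,"dy":0,"dz":-0.1,"wx":0,"wy":0,"wz":0}]' | grep -E "tool|force"
```

```text
tool_pos: [508.8, 317.2, 58.7]
contact_force: [-0.7, -0.9, -5.5]
tool_pos: [508.8, 317.2, 57.7]
contact_force: [0.4, 0.1, -5.8]
```

```bash
for i in 1 2; do python3 -m inch '[{"dx":0,"dy":0,"dz":-0.1,"wx":0,"wy":0,"wz":0},{"dx":0,"dy":0,"dz":-0.1,"wx":0,"wy":0,"wz":0}]' | grep -E "tool|force"; done
python3 - <<'E'
from h import *
w=snapshot("wrist");cv2.imwrite("pics/w14.png",w["color"])
E
```

```text
tool_pos: [508.8, 317.1, 57.5]
contact_force: [-3.9, -3.6, 9.5]
tool_pos: [508.9, 317.2, 57.4]
contact_force: [-7.8, -5.6, 26.5]
```

View pics/w14.png

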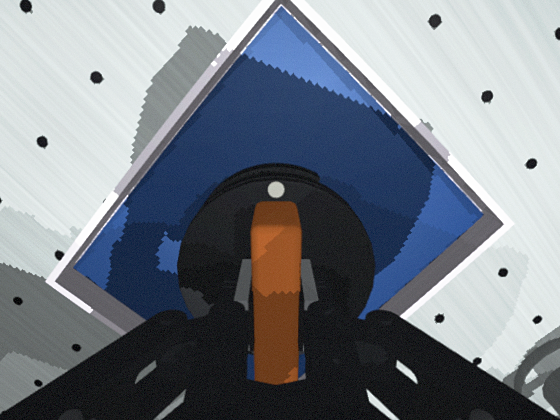

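The floor contact shows clearly as a force jump at z = 57.5. I'll relieve the press and open.

```bash
python3 -m inch '[{"dx":0,"dy":0,"dz":0.15,"wx":0,"wy":0,"wz":0},{"dx":0,"dy":0,"dz":0.15,"wx":0,"wy":0,"wz":0}]' - 20
python3 -m inch '[{"dx":0,"dy":0,"dz":0,"wx":0,"wy":0,"wz":0},{"dx":0,"dy":0,"dz":0,"wx":0,"wy":0,"wz":0},{"dx":0,"dy":0,"dz":0,"wx":0,"wy":0,"wz":0},{"dx":0,"dy":0,"dz":0,"wx":0,"wy":0,"wz":0},{"dx":0,"dy":0,"dz":0,"wx":0,"wy":0,"wz":0},{"dx":0,"dy":0,"dz":0,"wx":0,"wy":0,"wz":0}]' 1
python3 - <<'E'
from h import *
w=snapshot("wrist");cv2.imwrite("pics/w15.png",w["color"])
E
```

```text
clock: 19.05
tool_pos: [509.0, 317.3, 57.5]
tcp_rot: [-0.659, 0.256, -0.257, 0.659]
contact_force: [1.3, -2.8, 3.4]
opening: 16.4
clock: 19.65
tool_pos: [508.8, 317.2, 57.3]
tcp_rot: [-0.659, 0.256, -0.257, 0.659]
contact_force: [0.2, -0.4, 0.3]
opening: 85.5
```

View pics/w15.png

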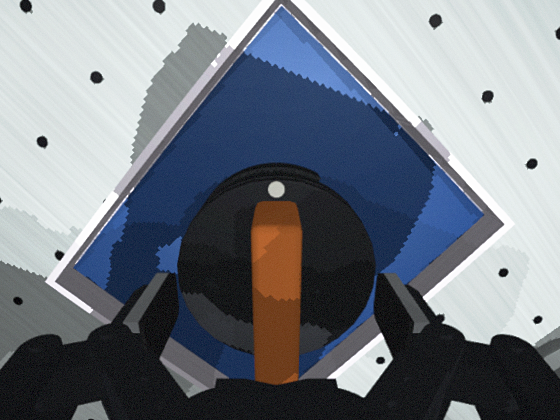

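The cap is released and stands undisturbed in the tray at (276,260). The fingers are clear of it on both sides. Retreat straight up.

```bash
python3 -m inch '[{"dx":0,"dy":0,"dz":1.5,"wx":0,"wy":0,"wz":0},{"dx":0,"dy":0,"dz":4,"wx":0,"wy":0,"wz":0},{"dx":0,"dy":0,"dz":7,"wx":0,"wy":0,"wz":0},{"dx":0,"dy":0,"dz":11,"wx":0,"wy":0,"wz":0},{"dx":0,"dy":0,"dz":15,"wx":0,"wy":0,"wz":0},{"dx":-4,"dy":0,"dz":19,"wx":0,"wy":0,"wz":0},{"dx":-8,"dy":0,"dz":22,"wx":0,"wy":0,"wz":0},{"dx":-10,"dy":0,"dz":24,"wx":0,"wy":0,"wz":0},{"dx":-10,"dy":0,"dz":24,"wx":0,"wy":0,"wz":0},{"dx":-10,"dy":0,"dz":24,"wx":0,"wy":0,"wz":0}]' 1
python3 - <<'E'
from h import *
w=snapshot("wrist");cv2.imwrite("pics/w16.png",w["color"])
for n in("scene","side"): cv2.imwrite(f"pics/{n}16.png",snapshot(n)["color"])
E
```

```text
clock: 20.7
tool_pos: [408.8, 317.4, 297.8]
tcp_rot: [-0.659, 0.255, -0.257, 0.66]
contact_force: [0.3, -0.4, -2.0]
opening: 85.4
```

View pics/w16.png

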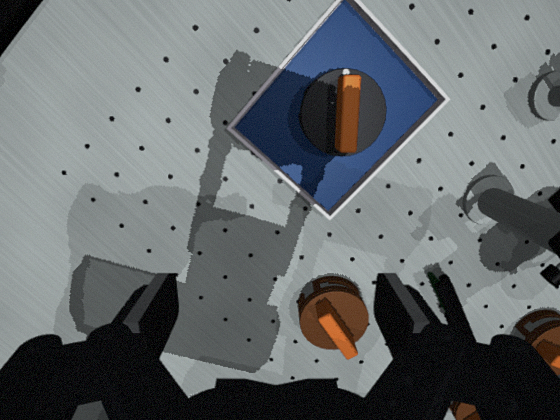

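View pics/scene16.png

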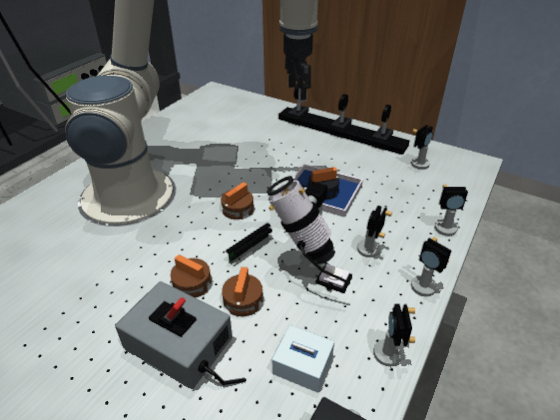

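View pics/side16.png

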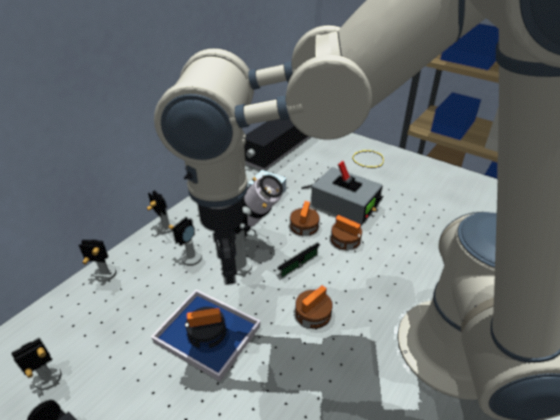

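The cap lies flat in the tray with the bar up (wrist (343,112), side (207,323)). The switch is thrown to the back (scene (176,308)). The goggles, wipes and mirrors are where they were, and the robot touches nothing.

```bash
python3 -c "
from bench import *
print(job_done())"
```

```text
the job is handed in; nothing more can be done
None
```

I switched the lamp off, took the bayonet cap off the housing, and set it down in the parts tray. The job is handed in, at about 21 s on the robot's clock.

- **Switch:** I pushed the red paddle to its back stop with the closed fingertips. At the stop the push reached about 48 N, briefly, through the fingertips. The 40 N limit is for the arm and gripper body, and the wrist limit of 120 N was not reached. In the pictures the paddle leans to the back, where joint value 1.0 puts it.
- **Cap removal:** I pressed the cap in about 7.7 mm (roughly 14 N), turned it 86° anticlockwise while pressed, and drew it straight off along the axis.
- **Tray:** I lowered the cap upright to about the tray centre until it touched the floor, eased off the pressure, and let go before backing away.

**Last checks:**
- **Cap:** it lies flat in the tray with the orange bar up.
- **Bystanders:** the mirrors, goggles and box of wipes look unmoved.
- **Gripper:** it is open and clear of everything.

**Disagreements:**
- The cap touched the tray floor about 4 mm lower than I had worked out, so the cap sat about 4 mm off in the grip or my measured heights were off. I went by the force reading.
- The scene camera was 1 to 3 px off from the other views, so I relied mainly on the wrist camera.
- The lamp's described dimensions put the cap about 20 mm higher than it measured. I used the measured position, and the grasp worked.

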